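Hang the graduated trays nested on one hook and press them home

TASK

Hang the two black trays from the carton on the hook in front of the largest one, the bigger of the two first and then the smallest, so that each hangs free from its hole, straight and nested inside the tray behind it. Then press the whole nest back along the hook, firmly (15 N or so) but never harder than 25 N on the stand, until the stiff sliding plate behind it is fully home against the post. Let go, and leave the tape roll, the jar and the small carton where they are.

Things in the scene. Friction and masses are not known exactly. Their poses are not given: they have to be found in the camera images.
- stand: Fixed steel hook stand. Origin on the table, x from hook tip towards the post, z up. Hook: level round bar, diameter 10 mm, axis at y = 0, z = 205 mm, from the post (front face x = 60 mm) to x = -33 mm, then bent up to the tip. A free-hanging tray has its hole centre 6 mm under the bar's axis (z = 199 mm). Post 26 mm wide (y), 220 high; base plate 150 x 130 x 12 mm.
- hook_tip (a point): Centre of the hook's rounded tip (radius 5 mm), at x = -45 mm, y = 0, z = 211 mm in the stand's frame: the bar's end rises 6 mm over its last 12 mm.
- backplate (a joint): Stiff sliding plate on the hook bar behind the trays (8 mm thick, 26 wide, from 105 below the bar's axis to 12 above). Value in m: 0 = fully forward (front face at stand x = 20 mm), 0.025 = home on a rubber buffer (face at x = 45 mm). Slides along x at 6 to 8 N with the trays and stays where left; the buffer gives 1 mm per 5 N.
- tray_large_floor (a point): Largest tray, middle of the underside of its back plate. All trays are alike but for size: black plastic, flat 5 mm back plate, 3 mm walls standing out 28 mm to -x; bottom wall level, sides and top flared 15 degrees; top wall has a 56 mm gap in the middle for the tabs of smaller trays, which nest inside with about 4 mm play, back plate on back plate.
- tray_large_hole (a point): Largest tray, hanging loose on the hook up to 12 mm before the plate. Point: centre of its hang hole (16 wide, 22 high, 5 mm deep); x through the plate to its back, open side to -x, z up. Hole is in an upright tab 28 mm wide (y), 5 thick, top edge 25 mm above the hole: grip its side edges, across y. Tray body from 30 to 140 mm below the hole, 156 wide at the back, 171 at the rim. 110 to 180 g.
- tray_medium_hole (a point): Middle tray, upright in one compartment of the carton. Point: centre of its hang hole (16 wide, 22 high, 5 mm deep); x through the plate to its back, open side to -x, z up. Hole is in an upright tab 36 mm wide (y), 5 thick, top edge 25 mm above the hole: grip its side edges, across y. Tray body from 40 to 133 mm below the hole, 142 wide at the back, 157 at the rim. 110 to 180 g.
- tray_small_hole (a point): Smallest tray, upright in the carton's other compartment. Point: centre of its hang hole (16 wide, 22 high, 5 mm deep); x through the plate to its back, open side to -x, z up. Hole is in an upright tab 44 mm wide (y), 5 thick, top edge 25 mm above the hole: grip its side edges, across y. Tray body from 50 to 126 mm below the hole, 128 wide at the back, 143 at the rim. 110 to 180 g.
- carton: Fixed open cardboard carton 130 x 190 x 60 mm (x, y, z), origin under its centre; walls and floor 5 mm, one wall across the middle makes two compartments, one behind the other along its x.
- tape_roll: Bystander: roll of packing tape lying flat, 100 mm outside diameter, 48 mm high; origin under its centre.
- jar: Bystander: closed amber glass jar, 70 mm diameter, 90 mm high; origin under its centre.
- small_carton: Bystander: small closed cardboard carton 100 x 140 x 70 mm; origin under its centre.
Things that resemble listed ones, but are neither listed nor needed, are in the scene too. Leave any turquoise look-alike of the part that bears tray_medium_hole alone.

How it is judged:
On the way, in this order (a step that is already met when the one before it is completed fails the run):
1. the middle tray is on the hook, before the smallest one (x of tray_medium_hole in the frame of stand between -0.04 and 0.06 m and y of tray_medium_hole in the frame of stand between -0.008 and 0.008 m and z of tray_medium_hole in the frame of stand between 0.19 and 0.208 m and not (x of tray_small_hole in the frame of stand between -0.045 and 0.06 m and y of tray_small_hole in the frame of stand between -0.008 and 0.008 m and z of tray_small_hole in the frame of stand between 0.19 and 0.208 m)), for 0.2 s.
2. with all three trays on the hook the nest is pressed firmly (10 N or more) onto the stand with the plate home (x of tray_medium_hole in the frame of stand between 0.031 and 0.048 m and y of tray_medium_hole in the frame of stand between -0.008 and 0.008 m and z of tray_medium_hole in the frame of stand between 0.19 and 0.208 m and x of tray_small_hole in the frame of stand between 0.025 and 0.043 m and y of tray_small_hole in the frame of stand between -0.008 and 0.008 m and z of tray_small_hole in the frame of stand between 0.19 and 0.208 m and value of joint backplate above 0.0215 m and contact force between stand and tray_large above 10 N), for 0.1 s.
At the end, for the whole second after the job is handed in: Trays hang on the bar in the order large, middle, small from the plate: holes within 8 mm of the bar sideways, 190-208 mm up, upright (0.12 rad), square to the hook (0.15 rad), nested back to back within about 5 mm; plate within 3.5 mm of home; all at rest and let go (x of tray_large_hole in the frame of stand between 0.0385 and 0.049 m and y of tray_large_hole in the frame of stand between -0.008 and 0.008 m and z of tray_large_hole in the frame of stand between 0.19 and 0.208 m and x of tray_medium_hole in the frame of stand between 0.033 and 0.044 m and y of tray_medium_hole in the frame of stand between -0.008 and 0.008 m and z of tray_medium_hole in the frame of stand between 0.19 and 0.208 m and x of tray_small_hole in the frame of stand between 0.0275 and 0.039 m and y of tray_small_hole in the frame of stand between -0.008 and 0.008 m and z of tray_small_hole in the frame of stand between 0.19 and 0.208 m and value of joint backplate above 0.0215 m and angle between each of tray_large_hole, tray_medium_hole, tray_small_hole's own z axis and vertical below 0.12 rad and angle between the x axis of each of tray_large_hole, tray_medium_hole, tray_small_hole and the x axis of stand, either way round below 0.15 rad and linear speed of each of tray_large, tray_medium, tray_small below 0.02 m/s); the robot touches nothing.
It fails at once if more than 25 N on the stand, its hook or its plate (contact force between stand and anything else above 25 N).
It fails at once if a bystander moved more than 20 mm (distance of any of tape_roll, jar, small_carton from where it was at the start of the episode above 0.02 m).
It also fails if it takes over 72 s, if anything falls off the work surface, if the arm or the gripper's body presses on something with over 40 N, if the wrist force passes 120 N, or if a joint passes its speed limit or range.

ROBOT

A 7-joint arm with a two-finger parallel gripper is mounted at the origin on the work surface. World frame = base frame: x ahead of the robot, y to its left, z up, the work surface at z = 0. Lengths are in m, angles in rad, forces in N, time in s.
With the tool pointing down it reaches from about 0.425 to 0.875 m from the base axis. Payload 9.9 kg.
Tool frame: the origin (TCP) lies on the centre line of the jaws, within the pads' length; the fingertips stand 25 mm ahead of it and the grasp point (between the pads) lies 6 mm ahead of it (finger_overhang is the x of the fingertips in the tool frame, in m); x points along the fingers, y is the direction in which the jaws open and shut, and the axes are right-handed (so a half turn about x gives the same grasp; the last joint's range is limited). The gripper opens to 85 mm and grips with 20 to 120 N. Pads are 22 mm wide; open, the fingers measure 114 mm over their backs; the gripper's body (76 mm by 85 mm) begins 54 mm behind the grasp point. The pads swing forward as they close: fully open they stand 13 mm farther back than shut.
Start: joints at [1.033, 0.576, 0.025, 1.437, -0.015, 1.129, -0.057], TCP at [0.296, -0.607, 0.256] pointing down, gripper open.
Joint ranges: [-2.76, 2.76], [-0.34, 2.15], [-1.52, 1.57], [0.19, 2.46], [-1.09, 4.23], [0.17, 1.99], [-2.82, 2.82]. Speed limits (rad/s): [2.22, 2.22, 3.01, 3.01, 3.14, 3.14, 3.14].

INTERFACE

Orientations are given as [roll, pitch, yaw] about the fixed x, y, z axes, in that order (R = Rz(yaw) Ry(pitch) Rx(roll)).
In Python, from plant import * gives the robot as it stands.
- The arm moves only by the tool jog_arm, never from a script. Its argument "moves" is text: rows parted by semicolons, each of 5 numbers parted by spaces: the finger opening in m, from 0 to 0.0854, then the shift along the tool's x, y, z in m, then the turn about the tool's x in rad. In form: hand x y z spin; .... A call has 1 to 20 rows; each row shifts and turns the commanded pose from where the row before left it, along the tool's axes as they then stand; what a row does not reach is not made up. A row lasts 1/12 s, in which the tool goes at most 41.7 mm and 7.16 degrees, less where a joint would pass 70% of its speed; a pose out of reach is approached as far as the arm can. A call is refused whole if a number of a shift passes 0.0417 or a number of a turn 0.125, either way. A call with a gripper value outside its range is refused whole. The fingers move at their own pace and stop on an object; "force" is the grip in N (left out, the last holds). Time passes only in rows, so rows that do not move let the fingers close. It gives the time, the measured TCP pose, the force and the opening at its end, in the units of the state.
- get_obs(): the state, without advancing time (a new reading comes with each control period).
- camera(name): name is "scene" or "side" or "wrist"; returns a dict with "frame" (480x640x3 uint8, red, green, blue), "fovy" (degrees; the focal length in pixels is half the picture's height over the tangent of half this angle, whatever the lens; pixels are square), "cx", "cy" (the principal point, pixels), "R" (3x3) and "t" (3): a world point X has camera coordinates R X + t; the wrist camera has in their place "hand_eye" (4x4, takes a point from camera to tool coordinates, whose origin is the TCP and whose axes are the tool frame's). Camera axes: x right, y down, z forward; pixel columns grow to the right and rows downward; lengths in m; the calibration is good to about 2 mm. A picture is of the moment at which its call begins: read the wrist's pose just before it. There is no depth.
- sign_off(): hands the job in, once; it reports no verdict.
The state is a dict: "time_s": time; "q": joint angles; "joint_vel": joint speeds; "joint_efforts": joint torques, N m; "position": TCP position; "eef_rot": TCP orientation; "force": force on the tool from outside, world axes, zero at the start; "moment": the same for the moment, N m; "opening": finger opening in m.
Only numpy, scipy, OpenCV 4.12 (cv2) and the standard library are available. Lean on these libraries where they do the work, as an engineer would, in place of code of your own. Each camera call takes 0.05 s, during which the arm holds its last target.

## Working session

There is one attempt and no reset: what is moved stays moved. The work goes in short steps, Python scripts to look and compute and a tool call to move; the robot and the scene stay as the last step left them, time stands still between calls to the robot, and variables do not carry over. Pictures are saved under pics/ and viewed, and the job is handed in when it is done.

Besides the shell and the picture viewer there is one more tool, called after "Request:" as a command line: name --argument value ..., lists and objects as JSON in quotes. jog_arm: Moves the arm, as the interface text tells. Its arguments: {"type":"object","properties":{"moves":{"type":"string"},"force":{"type":"number"}},"required":["moves"]}

```bash
mkdir -p pics; ls; python3 - <<'E'
from plant import *
import cv2,json,numpy as np
o=get_obs(); print({k:np.round(v,4).tolist() for k,v in o.items()})
for n in ["scene","side","wrist"]:
    c=camera(n); cv2.imwrite(f"pics/{n}0.png",c["frame"][:,:,::-1])
    print(n,{k:np.round(v,4).tolist() for k,v in c.items() if k!="frame"})
E
```

```text
pics
{'time_s': 0.0, 'q': [1.0332, 0.5765, 0.0249, 1.4379, -0.015, 1.129, -0.0565], 'joint_vel': [0.0002, -0.0001, 0.0012, 0.0001, -0.0002, -0.0005, 0.0015], 'joint_efforts': [0.0017, -76.5745, 2.2519, -28.5966, 0.0155, 0.0126, -0.0], 'position': [0.2957, -0.6063, 0.2554], 'eef_rot': [-1.5093, 1.5691, 2.0861], 'force': [-0.1006, -0.2017, 0.1781], 'moment': [-0.0097, 0.0401, 0.0152], 'opening': 0.0855}
scene {'fovy': 57.7017, 'cx': 314.8841, 'cy': 234.8454, 'R': [[0.5826, 0.8127, 0.0106], [0.5648, -0.3955, -0.7243], [-0.5844, 0.4279, -0.6895]], 't': [-0.3696, -0.2026, 1.397]}
side {'fovy': 57.5925, 'cx': 322.1919, 'cy': 237.4192, 'R': [[0.9773, -0.212, 0.0068], [-0.1266, -0.6086, -0.7833], [0.1702, 0.7646, -0.6216]], 't': [-0.5353, 0.208, 0.7953]}
wrist {'fovy': 71.7371, 'cx': 315.5953, 'cy': 244.1211, 'hand_eye': [[-0.0002, -0.3084, 0.9513, -0.1178], [1.0, 0.0002, 0.0003, 0.0015], [-0.0003, 0.9513, 0.3084, -0.0797], [0.0, 0.0, 0.0, 1.0]]}
```

View pics/scene0.png

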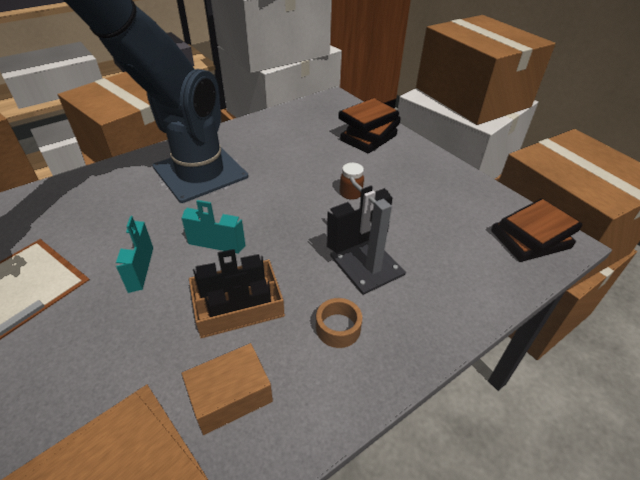

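View pics/side0.png

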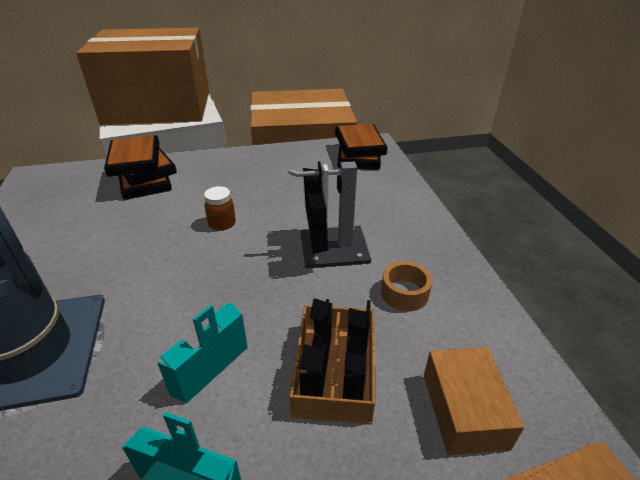

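View pics/wrist0.png

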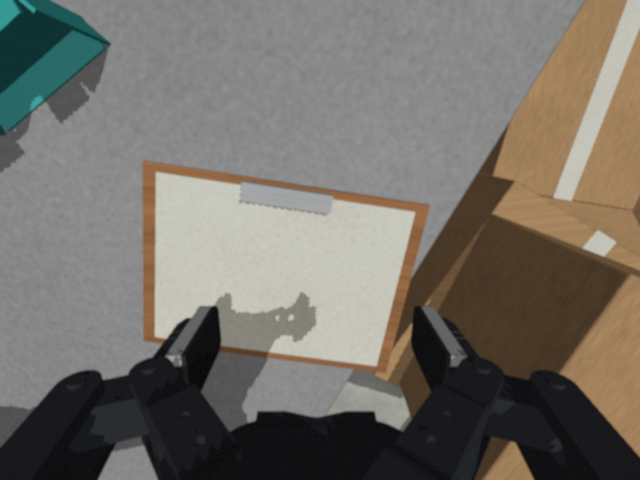

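```bash
cat > h.py <<'E'
import numpy as np,cv2
from scipy.optimize import least_squares
from scipy.spatial.transform import Rotation as Ro
def K(c):
    f=240/np.tan(np.radians(c["fovy"])/2); return np.array([[f,0,c["cx"]],[0,f,c["cy"]],[0,0,1]])
def proj(c,X):
    X=np.atleast_2d(X); p=(X@c["R"].T+c["t"])@K(c).T; return p[:,:2]/p[:,2:]
def ray(c,px):
    d=np.linalg.inv(K(c))@[px[0],px[1],1]; return -c["R"].T@c["t"], c["R"].T@d
def atz(c,px,z):
    o,d=ray(c,px); return o+d*(z-o[2])/d[2]
def wristcam(c,o):
    # make it world->cam
    T=np.eye(4);T[:3,:3]=Ro.from_euler('xyz',o["eef_rot"]).as_matrix();T[:3,3]=o["position"]
    M=np.linalg.inv(T@c["hand_eye"]); c["R"]=M[:3,:3];c["t"]=M[:3,3]; return c
def tri(cs,ps):
    A=[];b=[]
    for c,p in zip(cs,ps):
        o,d=ray(c,p);d/=np.linalg.norm(d);P=np.eye(3)-np.outer(d,d);A.append(P);b.append(P@o)
    x=np.linalg.lstsq(np.vstack(A),np.hstack(b),rcond=None)[0]; return x
def crop(f,x0,y0,w,h,s,name):
    im=f[y0:y0+h,x0:x0+w,::-1]; im=cv2.resize(im,None,fx=s,fy=s,interpolation=cv2.INTER_CUBIC)
    im=np.clip(255*(im/255.)**0.5,0,255).astype(np.uint8)
    cv2.imwrite(name,im)
E
python3 - <<'E'
from plant import *
from h import *
import pickle
s=camera("scene");d=camera("side")
pickle.dump((s,d),open("c0.pkl","wb"))
print(-s["R"].T@s["t"],-d["R"].T@d["t"])
crop(s["frame"],180,230,130,105,6,"pics/a1.png")
crop(s["frame"],310,160,130,130,4.6,"pics/a2.png")
crop(d["frame"],280,285,110,140,4.2,"pics/b1.png")
crop(d["frame"],270,145,120,130,4.6,"pics/b2.png")
E
```

```text
[ 1.14611627 -0.37759019  0.8203681 ] [ 0.41410091 -0.59496246  0.66087789]
```

View pics/a1.png

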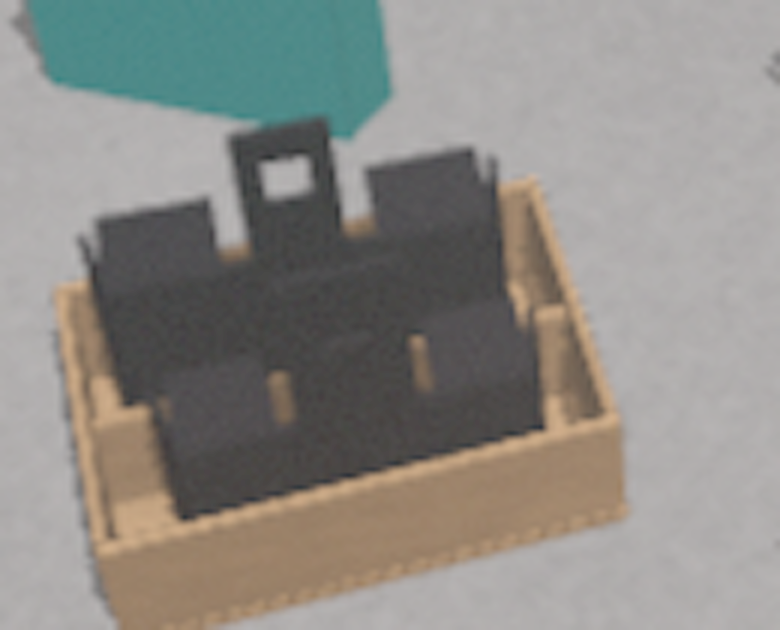

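View pics/a2.png

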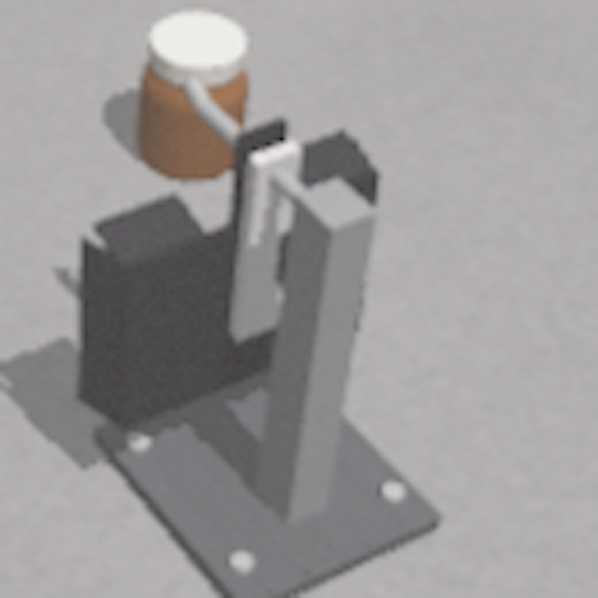

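View pics/b1.png

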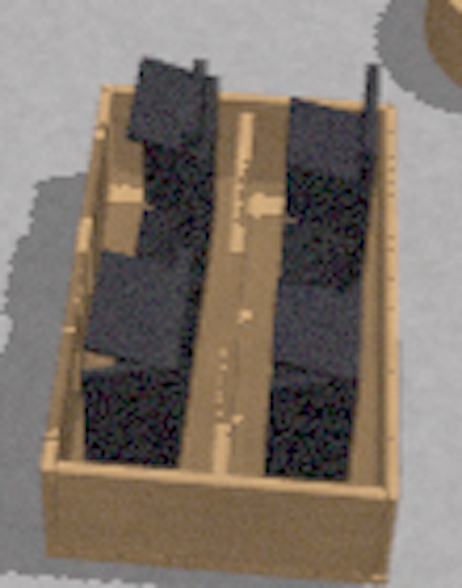

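View pics/b2.png

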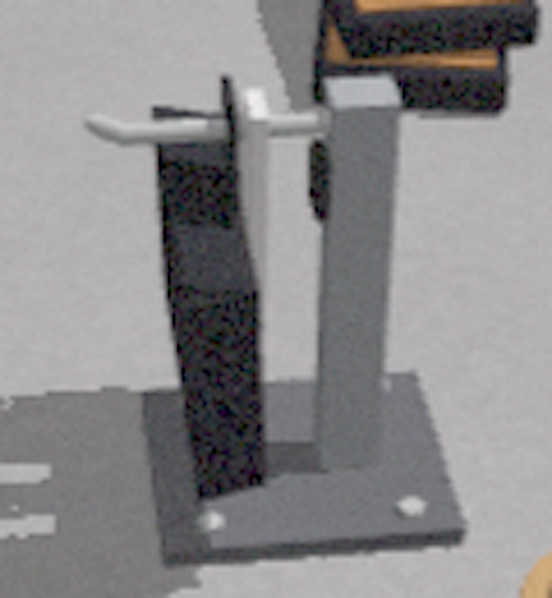

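```bash
python3 - <<'E'
from h import *
import pickle
s,d=pickle.load(open("c0.pkl","rb"))
a2=lambda u,v:(310+u/4.6-.4,160+v/4.6-.4); b2=lambda u,v:(270+u/4.6-.4,145+v/4.6-.4)
a1=lambda u,v:(180+u/6-.4,230+v/6-.4); b1=lambda u,v:(280+u/4.2-.4,285+v/4.2-.4)
# stand
tip=tri([s,d],[a2(188,88),b2(93,122)]); print("tip",tip)
for n,p in dict(c1=(143,393),c2=(415,375),c3=(463,530),c4=(165,548)).items(): print(n,atz(d,b2(*p),.012))
for n,p in dict(c1=(97,435),c3=(440,518)).items(): print(n,atz(s,a2(*p),.012))
for n,p in dict(fl=(325,78),bl=(388,78),br=(400,107),fr=(330,107)).items(): print("post side",n,atz(d,b2(*p),.220))
for n,p in dict(fr=(303,190),br=(330,232),bl=(376,214),fl=(345,178)).items(): print("post scene",n,atz(s,a2(*p),.220))
# carton top z=.06
for n,p in dict(a=(55,288),b=(530,180),c=(620,415),d=(100,548)).items(): print("carton scene",n,atz(s,a1(*p),.06))
for n,p in dict(a=(103,88),b=(393,108),c=(395,490),d=(45,468)).items(): print("carton side",n,atz(d,b1(*p),.06))
E
```

```text
tip [0.51911537 0.18363924 0.21003694]
c1 [0.5464699 0.2422219 0.012    ]
c2 [0.69238939 0.22817311 0.012     ]
c3 [0.68034731 0.10202711 0.012     ]
c4 [0.53543411 0.11887462 0.012     ]
c1 [0.54283792 0.11545927 0.012     ]
c3 [0.69833316 0.22929804 0.012     ]
post side fl [0.6254164  0.18786643 0.22      ]
post side bl [0.6533726  0.18216679 0.22      ]
post side br [0.65150292 0.15558913 0.22      ]
post side fr [0.62114784 0.16179071 0.22      ]
post scene fr [0.62576119 0.1659452  0.22      ]
post scene br [0.65614262 0.15577587 0.22      ]
post scene bl [0.65876249 0.18223871 0.22      ]
post scene fl [0.63043079 0.18847444 0.22      ]
carton scene a [ 0.45144184 -0.22439155  0.06      ]
carton scene b [ 0.50696738 -0.04728281  0.06      ]
carton scene c [ 0.62655456 -0.08136464  0.06      ]
carton scene d [ 0.5714554  -0.26063779  0.06      ]
carton side a [ 0.50290527 -0.04714588  0.06      ]
carton side b [ 0.62447119 -0.08469448  0.06      ]
carton side c [ 0.57033053 -0.25913968  0.06      ]
carton side d [ 0.44912021 -0.22448877  0.06      ]
```

```bash
python3 - <<'E'
from plant import *
from h import *
o=get_obs();M=Ro.from_euler('xyz',o["eef_rot"]).as_matrix();print(M.round(3))
print("tool y heading",np.arctan2(M[1,1],M[0,1]),"z",np.arctan2(M[1,2],M[0,2]))
E
```

```text
[[-0.     0.438 -0.899]
 [ 0.001 -0.899 -0.438]
 [-1.    -0.001  0.   ]]
tool y heading -1.1169628270236962 z -2.687759125239867
```

Request:
jog_arm --moves "0.0854 -0.0046 -0.0229 -0.0282 0;0.0854 -0.0046 -0.0229 -0.0282 0;0.0854 -0.0046 -0.0229 -0.0282 0;0.0854 -0.0046 -0.0229 -0.0282 0;0.0854 -0.0046 -0.0229 -0.0282 0;0.0854 -0.0046 -0.0229 -0.0282 0;0.0854 -0.0046 -0.0229 -0.0282 0;0.0854 -0.0046 -0.0229 -0.0282 0;0.0854 -0.0046 -0.0229 -0.0282 0;0.0854 -0.0046 -0.0229 -0.0282 0;0.0854 -0.0046 -0.0229 -0.0282 0;0.0854 -0.0046 -0.0229 -0.0282 0;0.0854 -0.0046 -0.0229 -0.0282 0;0.0854 -0.0046 -0.0229 -0.0282 0;0.0854 0 0 0 0.125;0.0854 0 0 0 0.125;0.0854 0 0 0 0.125;0.0854 0 0 0 0.125;0.0854 0 0 0 0.125;0.0854 0 0 0 0.125"

```text
time_s: 1.92
position: [0.5101, -0.1454, 0.3207]
eef_rot: [0.007, 1.571, 2.847]
force: [0.2, 0.1, 0.6]
opening: 0.0852
```

```bash
python3 - <<'E'
from plant import *
from h import *
import pickle
o=get_obs();print(o["time_s"],o["q"],o["position"],o["eef_rot"])
c=wristcam(camera("wrist"),o);o=get_obs();print(o["time_s"],o["position"])
pickle.dump((c,o),open("w1.pkl","wb"));cv2.imwrite("pics/w1.png",np.clip(255*(c["frame"][:,:,::-1]/255.)**.5,0,255).astype(np.uint8))
E
```

```text
1.9167 [ 0.1472891   0.3048721   0.05738152  1.71762816 -0.01913825  1.1197231
 -1.66279298] [ 0.51011607 -0.1454285   0.32069238] [0.00735661 1.57070844 2.84657742]
1.9667 [ 0.51014045 -0.14537623  0.32068695]
```

View pics/w1.png

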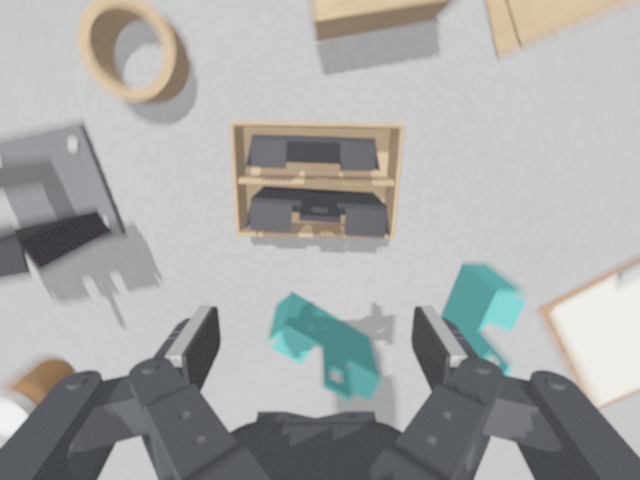

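```bash
python3 - <<'E'
from h import *
import pickle
c,o=pickle.load(open("w1.pkl","rb"))
crop(c["frame"],225,115,185,130,4.2,"pics/w1a.png")
crop(c["frame"],0,110,150,200,3,"pics/w1b.png")
E
```

```text
(no output)
```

View pics/w1a.png

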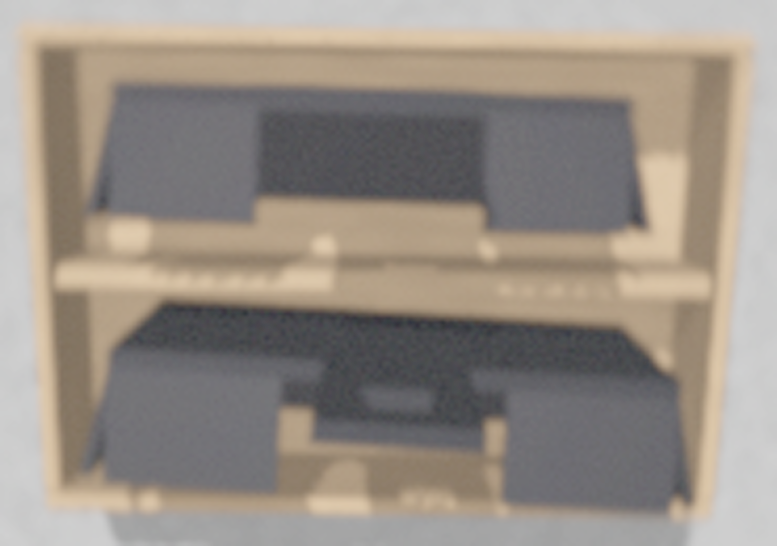

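```bash
cat > fit.py <<'E'
from h import *
DIM=dict(L=(14,30,140,78),M=(18,40,133,71),S=(22,50,126,64))
def model(n):
    t,top,bot,w=DIM[n]; b=2.5; r=-30.5; fl=7.5
    P={}
    for s,k in((1,'l'),(-1,'r')):   # l: +y
        for x,kk in((b,'b'),(-b,'f')):
            P['tab'+k+kk]=(x,s*t,25); P['tabbase'+k+kk]=(x,s*t,-top)
            P['hu'+k+kk]=(x,s*8,11);P['hd'+k+kk]=(x,s*8,-11)
        P['pt'+k]=(b,s*w,-top);P['pb'+k]=(b,s*w,-bot)
        P['rt'+k]=(r,s*(w+fl),-top+fl);P['rb'+k]=(r,s*(w+fl),-bot)
        P['gt'+k]=(r,s*28,-top+fl);P['gb'+k]=(b,s*28,-top)
    return {k:np.array(v)/1000. for k,v in P.items()}
EDG=[('tablb','tabrb'),('tablb','tabbaselb'),('tabrb','tabbaserb'),('tablf','tabrf'),('tablf','tablb'),('tabrf','tabrb'),('hulb','hurb'),('hurb','hdrb'),('hdrb','hdlb'),('hdlb','hulb'),
('ptl','pbl'),('pbl','pbr'),('pbr','ptr'),('ptl','tabbaselb'),('ptr','tabbaserb'),('rtl','rbl'),('rbl','rbr'),('rbr','rtr'),('rtl','gtl'),('rtr','gtr'),('gtl','gbl'),('gtr','gbr'),('ptl','rtl'),('ptr','rtr'),('pbl','rbl'),('pbr','rbr')]
def world(p,X):  # p=x,y,z,yaw,pitch,roll
    return np.atleast_2d(X)@Ro.from_euler('xyz',[p[5],p[4],p[3]]).as_matrix().T+p[:3]
def fit(n,obs,p0,prior):
    P=model(n)
    def res(p):
        r=[(p-p0)/prior]
        for c,k,px in obs: r.append((proj(c,world(p,P[k]))[0]-px)/1.0)
        return np.hstack(r)
    q=least_squares(res,p0,loss='soft_l1'); return q.x,res(q.x)[6:].reshape(-1,2)
def draw(im,c,n,p,col,x0=0,y0=0,s=1):
    P=model(n)
    for a,b in EDG:
        u=(proj(c,world(p,np.array([P[a],P[b]])))-[x0,y0]+.5)*s
        cv2.line(im,tuple(np.round(u[0]).astype(int).tolist()),tuple(np.round(u[1]).astype(int).tolist()),col,1,cv2.LINE_AA)
def cropim(f,x0,y0,w,h,s):
    im=cv2.resize(f[y0:y0+h,x0:x0+w,::-1],None,fx=s,fy=s,interpolation=cv2.INTER_CUBIC)
    return np.clip(255*(im/255.)**0.5,0,255).astype(np.uint8)
E
cat > f1.py <<'E'
from fit import *
import pickle
s,d=pickle.load(open("c0.pkl","rb"));w,o=pickle.load(open("w1.pkl","rb"))
a1=lambda u,v:np.array((180+u/6-.5,230+v/6-.5)); b1=lambda u,v:np.array((280+u/4.2-.5,285+v/4.2-.5));w1=lambda u,v:np.array((225+u/4.2-.5,115+v/4.2-.5))
# in scene camera at +x looking -x: image left = -y => 'r'
M=[(s,'tabrb',a1(232,136)),(s,'tablb',a1(326,120)),(s,'hurb',a1(258,163)),(s,'hulb',a1(312,155)),(s,'hdrb',a1(265,203)),(s,'hdlb',a1(317,196)),
(s,'gtr',a1(208,200)),(s,'rtr',a1(97,216)),(s,'gtl',a1(366,168)),(s,'rtl',a1(474,150)),
# wrist: up in image=+x, left = +y
(w,'tablf',w1(315,441)),(w,'tabrf',w1(483,449)),(w,'ptl',w1(163,303)),(w,'ptr',w1(636,330)),
(d,'rtr',b1(88,345)),(d,'ptr',b1(182,368)),(d,'rtl',b1(148,60))]
S=[(s,'rtr',a1(163,373)),(s,'gtr',a1(262,355)),(s,'gtl',a1(420,332)),(s,'rtl',a1(510,305)),
(w,'gtl',w1(253,222)),(w,'gtr',w1(487,230)),(w,'rtl',w1(92,210)),(w,'rtr',w1(648,232)),
(d,'gtr',b1(275,285)),(d,'rtr',b1(275,362)),(d,'ptr',b1(358,378)),(d,'tabrb',b1(377,65))]
for n,ob,p0 in(("M",M,np.array([.51,-.145,.138,-.3,0,0])),("S",S,np.array([.58,-.165,.131,-.3,0,0]))):
    p,r=fit(n,ob,p0,np.array([.05,.05,.003,.2,.15,.03]))
    print(n,p.round(4)); 
    for (c,k,_),e in zip(ob,r): print("  ",k,e.round(1),end="")
    print(); globals()["p"+n]=p
pickle.dump((pM,pS),open("t1.pkl","wb"))
for c,x0,y0,ww,hh,sc,nm in((s,180,230,130,105,6,"oa"),(d,280,285,110,140,4.2,"ob"),(w,225,115,185,130,4.2,"ow")):
    im=cropim(c["frame"],x0,y0,ww,hh,sc);draw(im,c,"M",pM,(0,255,255),x0,y0,sc);draw(im,c,"S",pS,(0,255,0),x0,y0,sc);cv2.imwrite(f"pics/{nm}.png",im)
E
python3 f1.py
```

```text
M [ 0.5242 -0.1535  0.1408 -0.3747 -0.0291 -0.0153]
   tabrb [-1.3  0.9]   tablb [0.5 0.9]   hurb [0.1 0.5]   hulb [-1.3  0.6]   hdrb [0.2 1.1]   hdlb [-1.   1.1]   gtr [ 0.3 -0.5]   rtr [-4.5  0.6]   gtl [-0.7  0.8]   rtl [3.7 0.2]   tablf [-2.6 -0.1]   tabrf [-0.1  1.2]   ptl [-13.4   7.4]   ptr [12.2 11.4]   rtr [0.3 3.6]   ptr [ 0.9 -0.3]   rtl [ 3.8 -3.7]
S [ 0.5855 -0.1622  0.1301 -0.3353 -0.0634 -0.0906]
   rtr [-4.4  0. ]   gtr [-0.2 -0.1]   gtl [-0.6 -0.1]   rtl [4.  1.5]   gtl [ 0.2 -0.2]   gtr [-2.   0.5]   rtl [-2.2  0.7]   rtr [2.2 2. ]   gtr [ 2.6 -1.3]   rtr [0.3 2.3]   ptr [ 2.7 -0.6]   tabrb [-0.1 18.2]
```

View pics/oa.png

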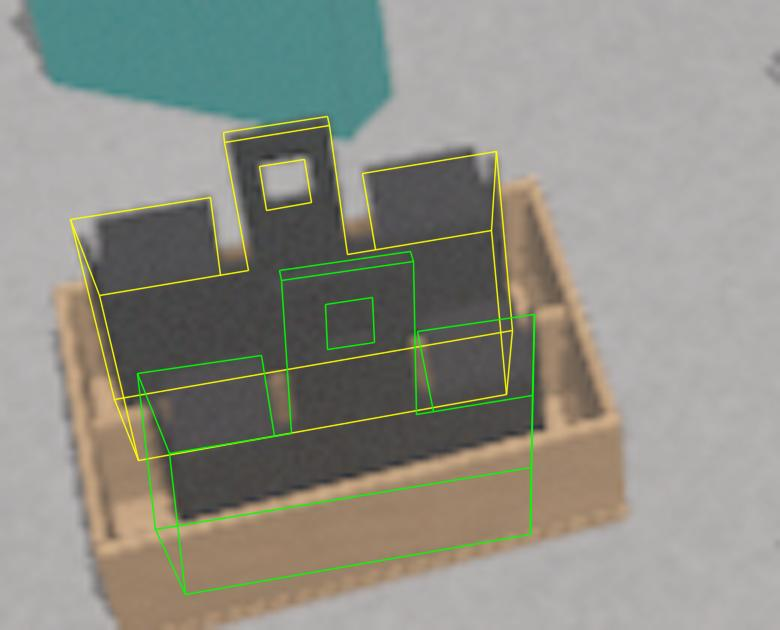

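View pics/ow.png

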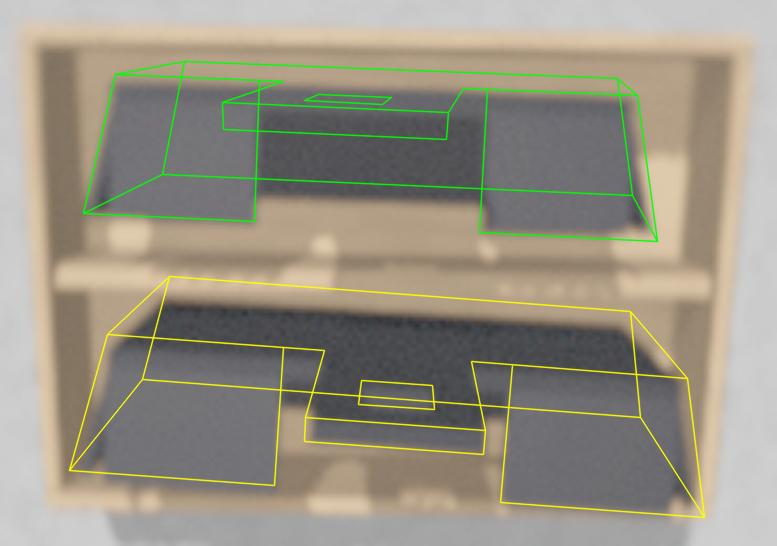

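View pics/ob.png

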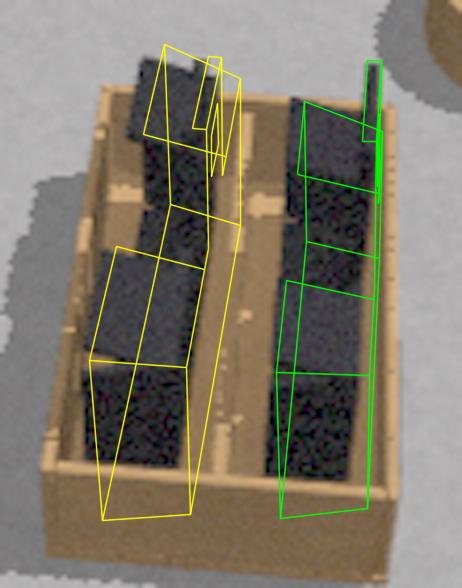

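```bash
sed -i "s/P\['rt'+k\]=(r,s\*(w+fl),-top+fl)/P['rt'+k]=(r,s*w,-top+fl)/" fit.py
python3 - <<'E'
s=open('f1.py').read()
s=s.replace("(w,'ptl',w1(163,303)),(w,'ptr',w1(636,330)),","(w,'pbl',w1(163,303)),(w,'pbr',w1(630,328)),(w,'gtl',w1(276,491)),(w,'gtr',w1(505,507)),(w,'rtl',w1(105,481)),(w,'rtr',w1(668,511)),(w,'ptl',w1(115,350)),(w,'ptr',w1(675,378)),")
s=s.replace("(d,'rtl',b1(148,60))]","(d,'gtl',b1(130,138)),(d,'gtr',b1(105,253))]")
s=s.replace("(w,'rtl',w1(92,210)),(w,'rtr',w1(648,232))","(w,'rtl',w1(105,214)),(w,'rtr',w1(638,232)),(w,'ptl',w1(118,84)),(w,'ptr',w1(630,98))")
s=s.replace("(d,'gtr',b1(275,285)),(d,'rtr',b1(275,362))","(d,'gtr',b1(279,285)),(d,'rtr',b1(275,362))")
open('f1.py','w').write(s)
E
python3 f1.py
```

```text
M [ 0.523  -0.1531  0.1381 -0.3542  0.0099 -0.0097]
   tabrb [-1.2  1.9]   tablb [0.5 1.5]   hurb [0.2 1.1]   hulb [-1.2  1.1]   hdrb [0.3 1.5]   hdlb [-0.9  1.3]   gtr [ 0.1 -0.6]   rtr [-1.1  0.3]   gtl [-1.   0.2]   rtl [-0.1 -0.2]   tablf [-2.2  0.1]   tabrf [0.  0.4]   pbl [ 0.9 -0.6]   pbr [-1.4 -0.7]   gtl [-0.   1.3]   gtr [-0.9  0.3]   rtl [-0.6  1.5]   rtr [1.3 1.5]   ptl [-1.7 -0. ]   ptr [1.9 0.6]   rtr [0.5 0.3]   ptr [0.  0.7]   gtl [ 1.1 -0.4]   gtr [ 1.4 -0.9]
S [ 0.5847 -0.1643  0.1305 -0.3342 -0.053  -0.045 ]
   rtr [-0.9  0.2]   gtr [-0.4  0.1]   gtl [-0.8 -0.8]   rtl [0.4 0.7]   gtl [0.3 0.5]   gtr [-1.6  0.7]   rtl [1.2 1.1]   rtr [-2.7  1.6]   ptl [-1.5 -1.5]   ptr [ 1.4 -0.4]   gtr [ 1.4 -0.8]   rtr [ 0.5 -0.4]   ptr [2.4 0.5]   tabrb [-0.  20.2]
```

View pics/oa.png

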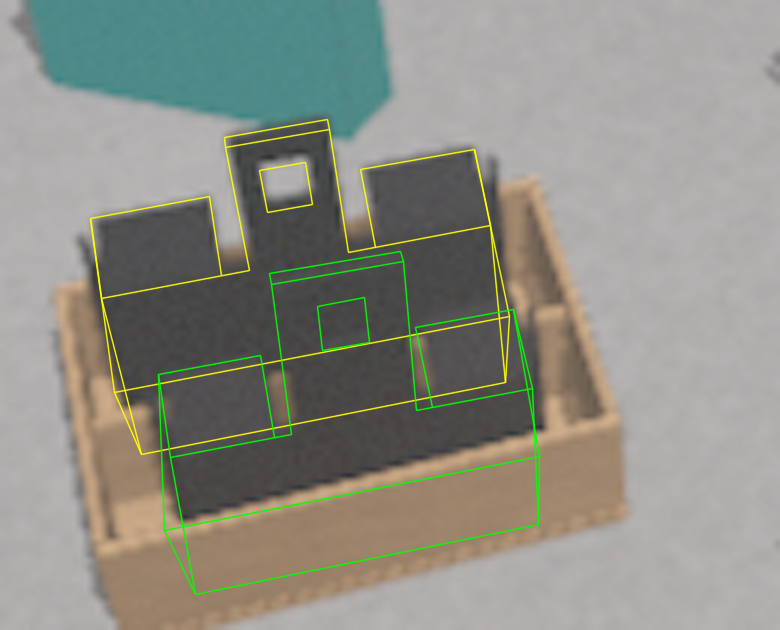

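View pics/ow.png

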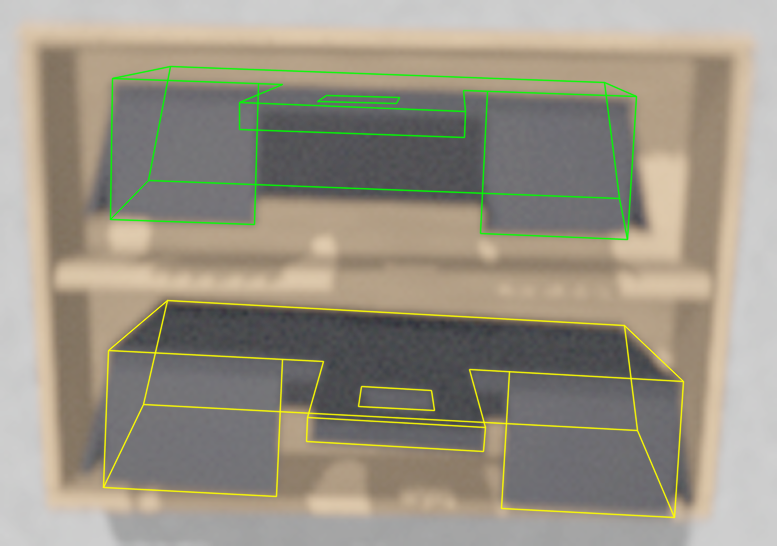

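View pics/ob.png

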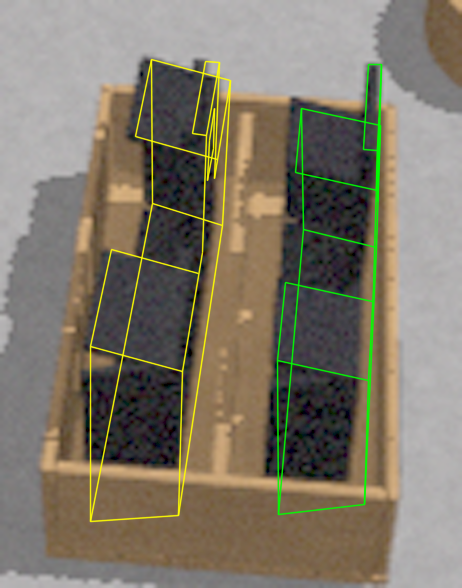

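```bash
cat > go.py <<'E'
from plant import *
from h import *
import sys
def plan(tx,ty,tz,yaw,flip=True):
    """TCP target; yaw = tray yaw; tool y = -tray y"""
    o=get_obs();M=Ro.from_euler('xyz',o["eef_rot"]).as_matrix();p=np.array(o["position"])
    h=np.arctan2(M[1,1],M[0,1]);want=yaw-np.pi/2
    spin=-((want-h+np.pi)%(2*np.pi)-np.pi)
    hz=want-np.pi/2
    T=np.array([[0,np.cos(want),np.cos(hz)],[0,np.sin(want),np.sin(hz)],[-1,0,0]])
    e=np.array([tx,ty,tz])-p
    print("t",o["time_s"],"pos",p.round(4),"q",np.round(o["q"],2),"F",np.round(o["force"],1),"op",round(o["opening"],4))
    print("spin",round(spin,4),"| after spin tool shift",(T.T@e).round(4),"| now-axes shift",(M.T@e).round(4))
if __name__=="__main__": plan(*map(float,sys.argv[1:5]))
E
python3 go.py 0.523 -0.153 0.154 -0.354
```

```text
t 1.9667 pos [ 0.5101 -0.1454  0.3207] q [ 0.15  0.3   0.06  1.72 -0.02  1.12 -1.67] F [-0.9 -0.2  0.3] op 0.0855
spin 0.0424 | after spin tool shift [ 0.1667  0.0027 -0.0147] | now-axes shift [ 0.1667  0.0033 -0.0146]
```

Request:
jog_arm --moves "0.07 0 0 0 0.0424;0.07 0.03 0.0027 -0.0147 0;0.07 0.03 0 0 0;0.07 0.02 0 0 0;0.07 0 0 0 0"

```text
time_s: 2.38
position: [0.5211, -0.1523, 0.2369]
eef_rot: [0.119, 1.564, 2.925]
force: [-0.8, -0.5, 0.2]
opening: 0.0699
```

```bash
cat > snap.py <<'E'
from plant import *
from fit import *
import pickle,sys
n=sys.argv[1]
o=get_obs();c=wristcam(camera("wrist"),o);pickle.dump((c,o),open(n+".pkl","wb"))
cv2.imwrite(f"pics/{n}.png",np.clip(255*(c["frame"][:,:,::-1]/255.)**.5,0,255).astype(np.uint8))
print(o["time_s"],np.round(o["position"],4))
E
python3 snap.py w2
python3 - <<'E'
from fit import *
import pickle
c,o=pickle.load(open("w2.pkl","rb"));pM,pS=pickle.load(open("t1.pkl","rb"))
im=cv2.imread("pics/w2.png");im=im.copy()
draw(im,c,"M",pM,(0,255,255));draw(im,c,"S",pS,(0,255,0));cv2.imwrite("pics/w2o.png",im)
E
python3 go.py 0.523 -0.153 0.154 -0.354
```

```text
2.3833 [ 0.5211 -0.1523  0.2369]
t 2.4333 pos [ 0.5221 -0.1526  0.2392] q [ 0.16  0.4   0.06  1.81 -0.03  0.94 -1.68] F [ 0.1 -0.4  1.3] op 0.0701
spin 0.0177 | after spin tool shift [ 0.0852  0.     -0.001 ] | now-axes shift [ 0.0852  0.     -0.0013]
```

View pics/w2.png

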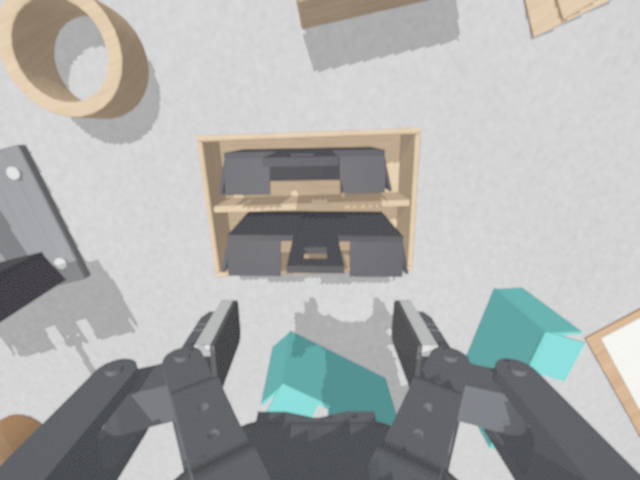

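View pics/w2o.png

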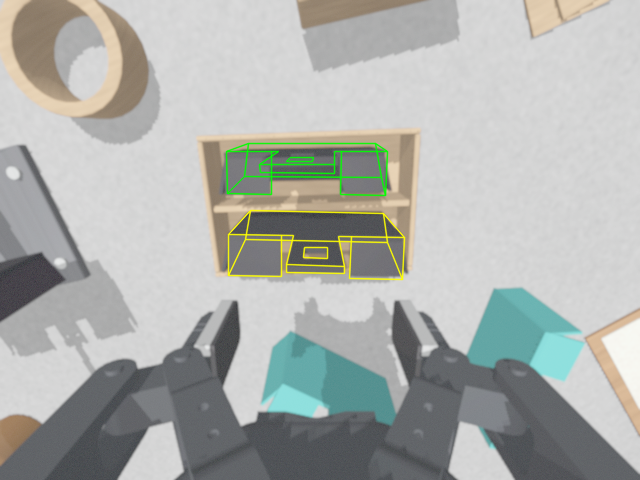

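Request:
jog_arm --moves "0.07 0.03 0 -0.001 0.0177;0.07 0.03 0 0 0;0.07 0.025 0 0 0;0.07 0 0 0 0;0.07 0 0 0 0"

```text
time_s: 2.85
position: [0.5244, -0.1533, 0.1566]
eef_rot: [0.013, 1.57, 2.799]
force: [-0.1, 0.5, 0.4]
opening: 0.0699
```

```bash
python3 snap.py w3
python3 go.py 0.523 -0.153 0.154 -0.354
```

```text
2.85 [ 0.5244 -0.1533  0.1566]
t 2.9 pos [ 0.5251 -0.1535  0.1575] q [ 0.16  0.5   0.05  1.9  -0.04  0.74 -1.69] F [1.  0.4 0. ] op 0.0701
spin -0.0017 | after spin tool shift [0.0035 0.0002 0.0022] | now-axes shift [0.0035 0.0002 0.0022]
```

View pics/w3.png

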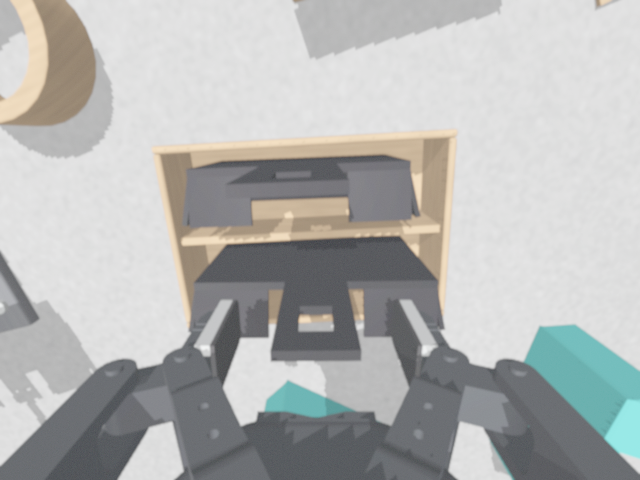

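Request:
jog_arm --moves "0.07 0.003 0 0.0015 0;0.03 0 0 0 0;0.03 0 0 0 0;0.03 0 0 0 0;0.03 0 0 0 0;0.03 0 0 0 0;0.03 0 0 0 0;0.03 0 0 0 0" --force 80

```text
time_s: 3.57
position: [0.5235, -0.1529, 0.154]
eef_rot: [-2.963, 1.569, -0.177]
force: [-0.7, 1.0, 7.5]
opening: 0.0345
```

```bash
python3 snap.py w4
python3 go.py 0.523 -0.153 0.154 -0.354
```

```text
3.5667 [ 0.5235 -0.1529  0.154 ]
t 3.6167 pos [ 0.5235 -0.1529  0.154 ] q [ 0.16  0.5   0.05  1.91 -0.04  0.73 -1.69] F [-1.2  0.2  8.3] op 0.0344
spin -0.0022 | after spin tool shift [-0.      0.0003  0.0004] | now-axes shift [-0.      0.0003  0.0004]
```

View pics/w4.png

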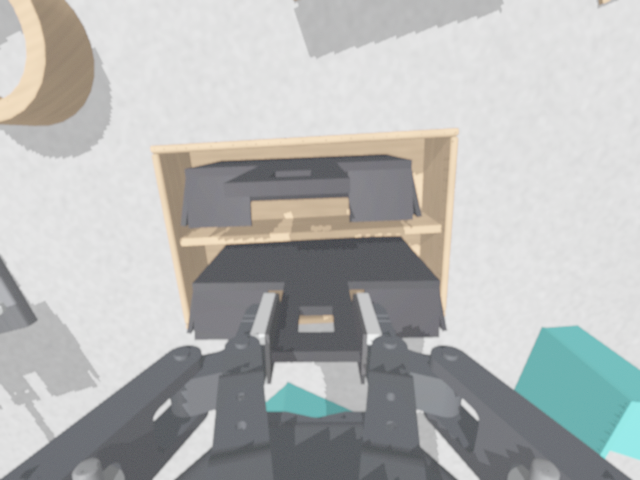

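```bash
cat > stand.py <<'E'
from fit import *
import pickle
s,d=pickle.load(open("c0.pkl","rb"))
a2=lambda u,v:np.array((310+u/4.6-.5,160+v/4.6-.5)); b2=lambda u,v:np.array((270+u/4.6-.5,145+v/4.6-.5))
# tip sphere centre; bar etc
ob=[(d,'tip',b2(95,123)),(s,'tip',a2(188,90)),
(d,'c-+',b2(143,393)),(d,'c++',b2(415,375)),(d,'c+-',b2(463,530)),(d,'c--',b2(165,548)),(s,'c--',a2(97,435)),(s,'c++',a2(440,518)),
(d,'p-+',b2(325,78)),(d,'p++',b2(388,78)),(d,'p+-',b2(400,107)),(d,'p--',b2(330,107)),
(s,'p--',a2(303,190)),(s,'p+-',a2(330,232)),(s,'p++',a2(376,214)),(s,'p-+',a2(345,178))]
def pts(q):
    x,y,yaw,bx,pd=q; P={'tip':(-.045,0,.211)}
    for a in(-1,1):
        for b in(-1,1):
            k='-+'[a>0]+'-+'[b>0]; P['c'+k]=(bx+a*.075,b*.065,.012); P['p'+k]=(.06+(pd if a>0 else 0),b*.013,.22)
    return {k:Ro.from_euler('z',yaw).apply(v)+[x,y,0] for k,v in P.items()}
def res(q):
    P=pts(q);return np.hstack([proj(c,P[k])[0]-px for c,k,px in ob])
r=least_squares(res,[.564,.18,-.09,.05,.03],loss='soft_l1')
if __name__=="__main__":
    print(r.x.round(4))
    for (c,k,_),e in zip(ob,res(r.x).reshape(-1,2)): print(k,e.round(1),end=" ")
    print()
    print("jar",atz(s,(353,168),.09),atz(d,(217,195),.09))
    print("tape",atz(d,(407,276),.048))
    q=r.x
    for n in("scene","side"): pass
E
python3 stand.py
```

```text
[ 0.5646  0.1798 -0.095   0.0507  0.0299]
tip [0.3 0.1] tip [ 0.6 -1.3] c-+ [-0.2 -1. ] c++ [ 1.  -1.1] c+- [ 1.3 -0.4] c-- [-0.3  0.6] c-- [-1.3 -2.2] c++ [ 0.4 -1.1] p-+ [0.3 0.3] p++ [ 0.7 -0.5] p+- [ 0.4 -0.6] p-- [1.1 0.1] p-- [-2.3  0.3] p+- [-0.  -1.2] p++ [-0.3 -1.1] p-+ [-1.9 -0.8] 
jar [0.36173557 0.33042181 0.09      ] [0.35882514 0.31778298 0.09      ]
tape [7.24134429e-01 2.78160336e-04 4.80000000e-02]
```

Request:
jog_arm --moves "0.03 -0.01 0 0 0;0.03 -0.02 0 0 0;0.03 -0.03 0 0 0;0.03 -0.03 0 0 0;0.03 -0.02 0 0 0;0.03 0 0 0 0;0.03 0 0 0 0"

```text
time_s: 4.2
position: [0.5231, -0.1528, 0.2642]
eef_rot: [-2.967, 1.568, -0.182]
force: [0.0, -0.5, -2.3]
opening: 0.0339
```

```bash
python3 - <<'E'
from plant import *
from fit import *
import pickle
o=get_obs();print(o["position"],o["eef_rot"],o["force"],o["opening"],o["time_s"])
s=camera("scene");d=camera("side");pickle.dump((s,d),open("c1.pkl","wb"))
im=np.hstack([cropim(s["frame"],150,150,130,180,3),cropim(d["frame"],260,200,130,180,3)]);cv2.imwrite("pics/c1.png",im)
E
```

```text
[ 0.52308483 -0.15280972  0.26422834] [-2.96732509  1.56807744 -0.18205631] [ 0.0250971  -0.54241777 -2.28753731] 0.03393473550793644 4.2
```

View pics/c1.png

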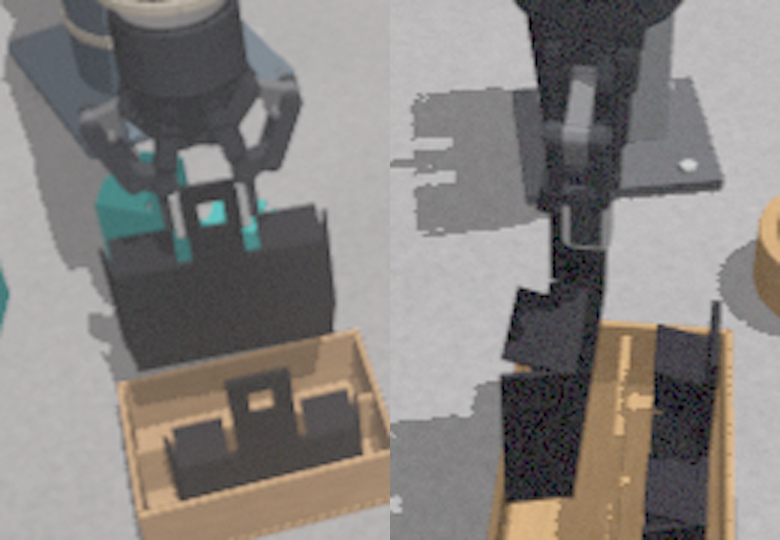

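Request:
jog_arm --moves "0.03 0 0 0.01 -0.0863;0.03 0 0 0.025 -0.0863;0.03 0 0 0.025 -0.0863;0.03 0 -0.01 0.02 0;0.03 0 -0.025 0 0;0.03 0 -0.035 0 0;0.03 0 -0.035 0 0;0.03 0 -0.035 0 0;0.03 0 -0.035 0 0;0.03 0 -0.035 0 0;0.03 0 -0.035 0 0;0.03 0 -0.035 0 0;0.03 0 -0.035 0 0;0.03 0 -0.03 0 0;0.03 0 -0.02 0 0;0.03 0 0 0 0;0.03 0 0 0 0"

```text
time_s: 5.72
position: [0.4794, 0.228, 0.2612]
eef_rot: [0.51, 1.568, -2.726]
force: [0.6, -1.2, -2.2]
opening: 0.0343
```

```bash
python3 go.py .470 .1888 .227 -.095; python3 - <<'E'
from plant import *
from fit import *
import pickle
o=get_obs();print(o["position"],o["eef_rot"],o["force"],o["opening"],o["time_s"])
s=camera("scene");d=camera("side");pickle.dump((s,d,o),open("c2.pkl","wb"))
cv2.imwrite("pics/c2a.png",cropim(s["frame"],260,110,150,130,5));cv2.imwrite("pics/c2b.png",cropim(d["frame"],200,120,190,150,4))
E
python3 snap.py w5
```

```text
t 5.7167 pos [0.4794 0.228  0.2612] q [-0.43  0.36 -0.15  1.8   0.06  0.98 -2.26] F [ 0.6 -1.2 -2.2] op 0.0343
spin 0.0001 | after spin tool shift [0.0342 0.0399 0.0057] | now-axes shift [0.0343 0.0399 0.0056]
[0.47943648 0.22798678 0.26122671] [ 0.51044841  1.56792104 -2.7260299 ] [ 0.55108223 -1.16304746 -2.23122498] 0.03426583065479276 5.7167
5.8167 [0.4799 0.2259 0.2618]
```

View pics/c2a.png

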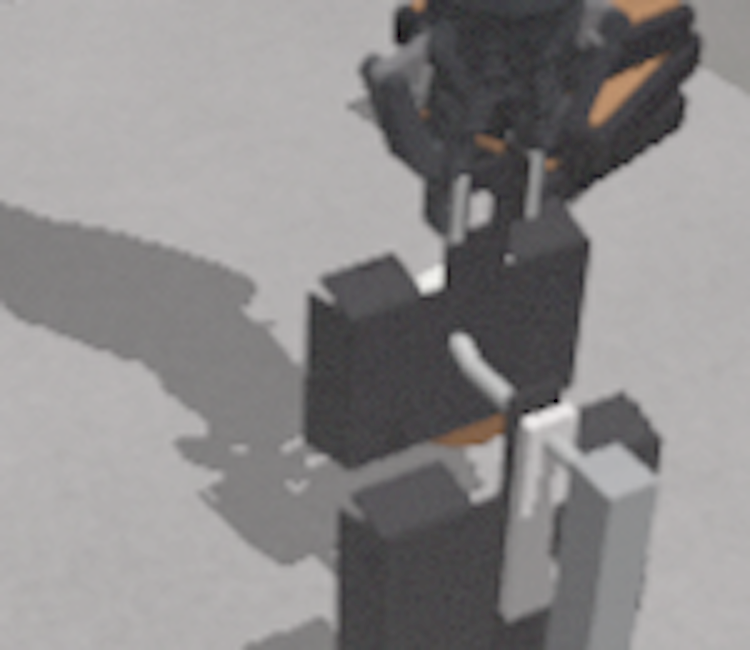

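View pics/c2b.png

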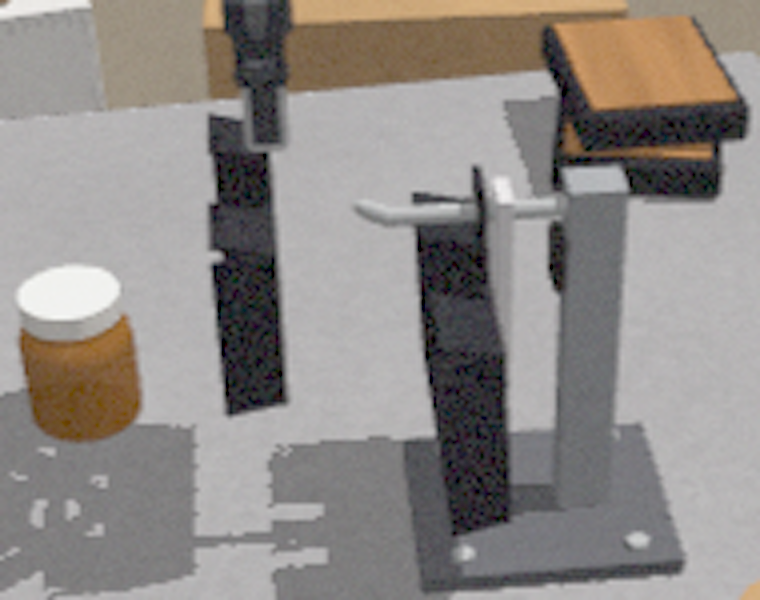

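View pics/w5.png

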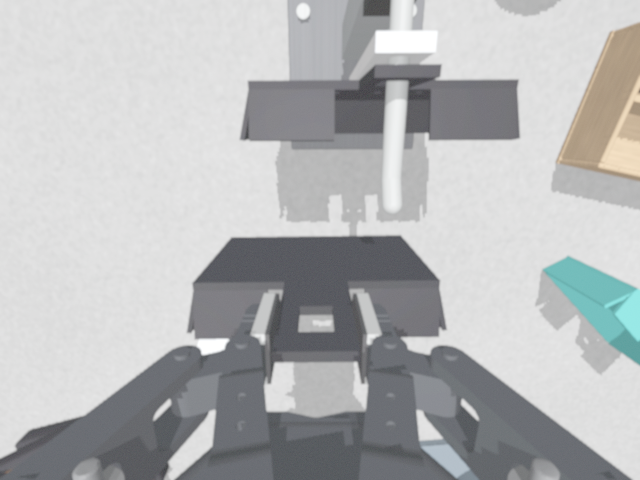

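```bash
python3 - <<'E'
from h import *
import pickle
c,o=pickle.load(open("w5.pkl","rb"))
crop(c["frame"],180,225,270,150,2.9,"pics/w5a.png")
crop(c["frame"],230,0,300,225,2.6,"pics/w5b.png")
E
```

```text
(no output)
```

View pics/w5a.png

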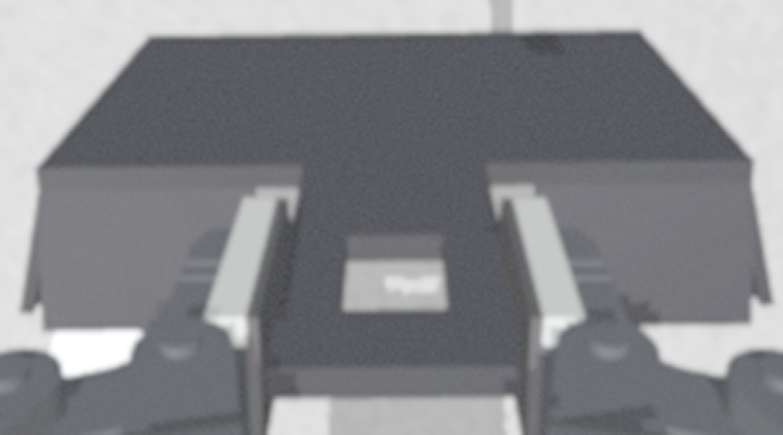

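View pics/w5b.png

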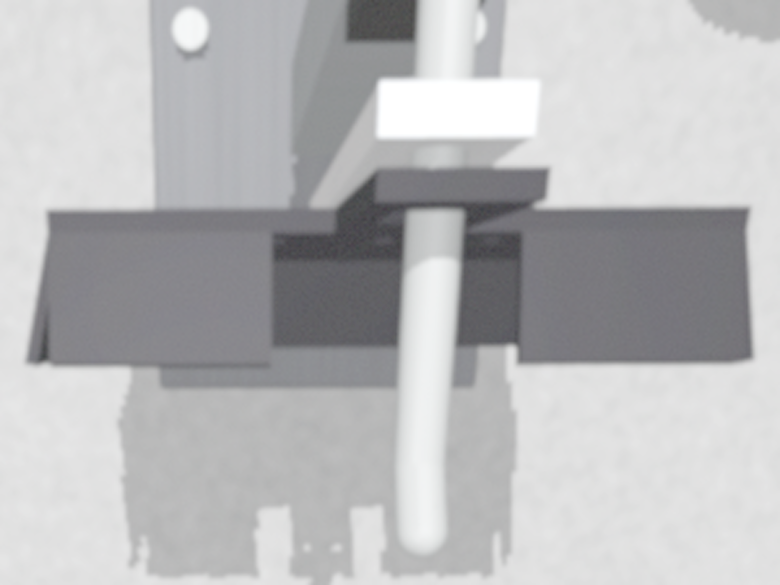

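```bash
cat > f2.py <<'E'
from fit import *
import pickle
from stand import r as sr
w,o=pickle.load(open("w5.pkl","rb"))
wa=lambda u,v:np.array((180+u/2.9-.5,225+v/2.9-.5)); wb=lambda u,v:np.array((230+u/2.6-.5,v/2.6-.5))
tip=atz(w,wb(422,529),.211);b=[atz(w,wb(u,v),.205) for u,v in((422,450),(433,260),(449,100))]
print("tip",tip.round(4),"bar",np.round(b,4))
yaw=np.arctan2(b[2][1]-b[0][1],b[2][0]-b[0][0]);print("bar yaw",yaw,"stand fit",sr.x.round(4),"fit tip",Ro.from_euler('z',sr.x[2]).apply([-.045,0,.211])+[sr.x[0],sr.x[1],0])
M=[(w,'pbl',wa(152,38)),(w,'pbr',wa(640,32)),(w,'ptl',wa(40,167)),(w,'ptr',wa(750,160)),(w,'tablb',wa(272,367)),(w,'tabrb',wa(527,365)),(w,'hulb',wa(343,311)),(w,'hurb',wa(448,311)),(w,'hdlb',wa(347,235)),(w,'hdrb',wa(443,235)),(w,'rtl',wa(45,328)),(w,'rtr',wa(750,321))]
L=[(w,'ptl',wb(50,210)),(w,'ptr',wb(748,207)),(w,'rtl',wb(52,365)),(w,'rtr',wb(748,360)),(w,'tablf',wb(375,205)),(w,'tabrf',wb(548,198)),(w,'tablb',wb(378,170)),(w,'tabrb',wb(550,168)),(w,'gtl',wb(270,364)),(w,'gtr',wb(520,361))]
p=np.array(o["position"])
out={}
for n,ob,p0,pr in(("M",M,np.array([p[0],p[1],p[2]-.016,-.095,0,0]),np.array([.01,.01,.004,.05,.05,.02])),("L",L,np.array([.585,.18,.199,-.095,0,0]),np.array([.05,.01,.0005,.05,.05,.02]))):
    q,e=fit(n,ob,p0,pr);print(n,q.round(4),[ (k,x.round(1).tolist()) for (c,k,_),x in zip(ob,e)]);out[n]=q
R=Ro.from_euler('z',yaw).as_matrix();org=tip-R@[-.045,0,.211]
print("origin from tip",org)
for n in out: print(n,"in stand",(R.T@(out[n][:3]-org)).round(4))
print("TCP in stand",(R.T@(p-org)).round(4))
E
python3 f2.py
```

```text
tip [0.5236 0.1812 0.211 ] bar [[0.5382 0.1795 0.205 ]
 [0.5729 0.1765 0.205 ]
 [0.5987 0.1731 0.205 ]]
bar yaw -0.1054011900734806 stand fit [ 0.5646  0.1798 -0.095   0.0507  0.0299] fit tip [0.51982281 0.18408938 0.211     ]
M [ 0.4778  0.2249  0.2434 -0.0876 -0.0021 -0.0019] [('pbl', [-0.1, -1.4]), ('pbr', [-0.4, -1.0]), ('ptl', [0.0, 0.5]), ('ptr', [0.5, 0.5]), ('tablb', [-3.1, -0.0]), ('tabrb', [0.6, -0.2]), ('hulb', [-0.3, -0.9]), ('hurb', [0.4, -1.2]), ('hdlb', [0.6, 0.5]), ('hdrb', [-0.2, 0.2]), ('rtl', [0.9, 1.5]), ('rtr', [-0.9, 1.7])]
L [ 0.5834  0.1756  0.1987 -0.0903 -0.0482 -0.0037] [('ptl', [-1.3, -0.5]), ('ptr', [2.1, -1.6]), ('rtl', [0.0, 0.7]), ('rtr', [-2.4, 0.6]), ('tablf', [0.2, -0.7]), ('tabrf', [-0.3, 1.4]), ('tablb', [-0.3, -0.5]), ('tabrb', [0.4, -0.3]), ('gtl', [1.0, 0.5]), ('gtr', [0.1, 0.9])]
origin from tip [5.68380263e-01 1.76492562e-01 2.77555756e-17]
M in stand [-0.0952  0.0386  0.2434]
L in stand [0.0151 0.0007 0.1987]
TCP in stand [-0.0932  0.0398  0.2618]
```

Request:
jog_arm --moves "0.03 0.01 0.0136 0 0;0.03 0.014 0.015 0 0;0.03 0.01 0.01 0 0;0.03 0 0 0 0;0.03 0 0 0 0;0.03 0 0 0 0"

```text
time_s: 6.37
position: [0.4769, 0.1891, 0.2294]
eef_rot: [-2.284, 1.57, 0.76]
force: [0.3, 0.9, -1.4]
opening: 0.0344
```

```bash
python3 go.py .470 .1888 .227 -.095; python3 snap.py w6; python3 - <<'E'
from plant import *
from fit import *
import pickle
d=camera("side");cv2.imwrite("pics/d3.png",cropim(d["frame"],220,130,170,140,4.5))
c,o=pickle.load(open("w6.pkl","rb"));cv2.imwrite("pics/w6a.png",cropim(c["frame"],200,130,240,230,2.6))
E
```

```text
t 6.3667 pos [0.4769 0.1891 0.2294] q [-0.37  0.37 -0.14  1.9   0.06  0.88 -2.21] F [ 0.3  0.9 -1.4] op 0.0344
spin -0.003 | after spin tool shift [0.0024 0.001  0.0069] | now-axes shift [0.0024 0.001  0.0069]
6.3667 [0.4769 0.1891 0.2294]
```

View pics/d3.png

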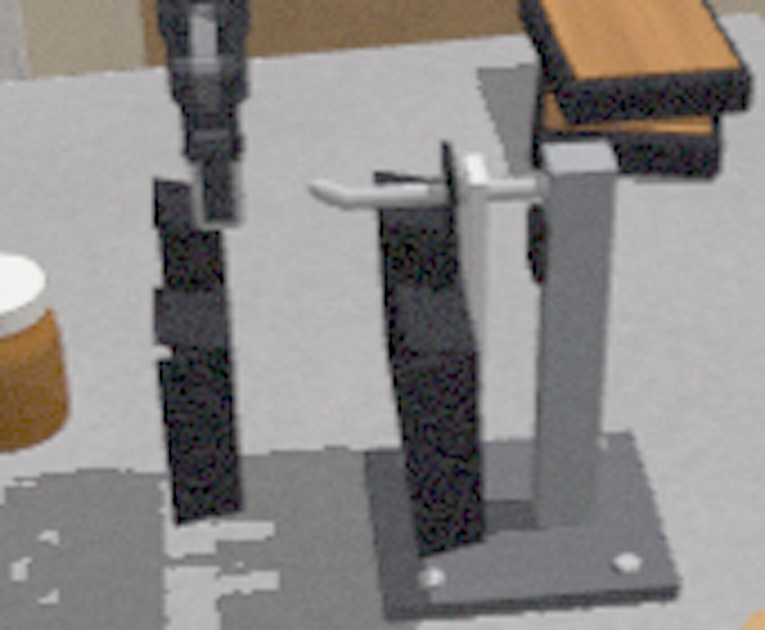

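View pics/w6a.png

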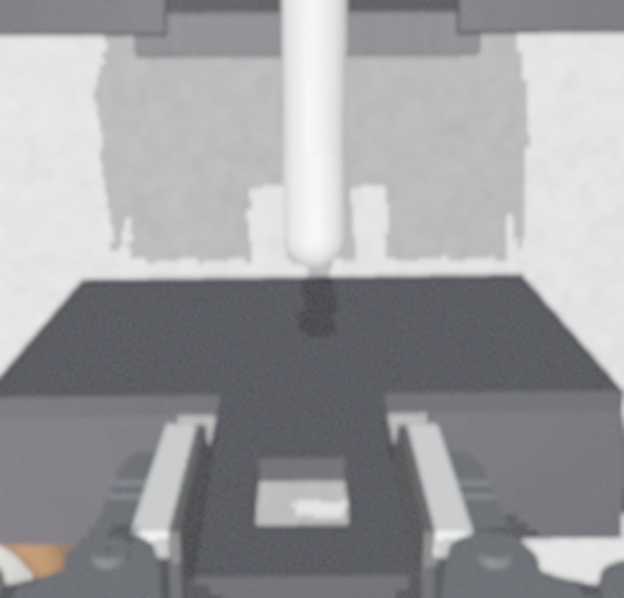

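```bash
python3 - <<'E'
from fit import *
import pickle
w,o=pickle.load(open("w6.pkl","rb"))
M=Ro.from_euler('xyz',o["eef_rot"]).as_matrix();p=np.array(o["position"])
wa=lambda u,v:np.array((200+u/2.6-.5,130+v/2.6-.5))
for n,px,z in(("tip",(315,243),.211),("bar",(315,100),.205),("hole up",(302,525),.229-.016+.011),("hole low",(303,458),.229-.016-.011)): print(n,(M.T@(atz(w,wa(*px),z)-p)).round(4))
E
```

```text
tip [ 0.0184  0.0031 -0.0457]
bar [ 0.0244  0.0031 -0.0679]
hole up [ 0.0054  0.001  -0.0013]
hole low [ 0.0274  0.0012 -0.0017]
```

Request:
jog_arm --moves "0.03 0.002 0.002 -0.012 0;0.03 0 0 -0.014 0;0.03 0 0 -0.012 0;0.03 0.001 0 -0.01 0;0.03 0.003 0 -0.01 0;0.03 0 0 0 0;0.03 0 0 0 0"

```text
time_s: 7.05
position: [0.5341, 0.1811, 0.2222]
eef_rot: [0.306, 1.57, -2.933]
force: [-0.4, -0.6, -1.4]
opening: 0.0343
```

```bash
cat > chk.py <<'E'
from plant import *
from fit import *
import pickle,sys
n=sys.argv[1]
o=get_obs();c=wristcam(camera("wrist"),o);pickle.dump((c,o),open(n+".pkl","wb"))
d=camera("side")
print("t",round(o["time_s"],2),"pos",np.round(o["position"],4),"F",np.round(o["force"],1),"Mo",np.round(o["moment"],2),"op",round(o["opening"],4))
org=np.array([.5684,.1765,0]);R=Ro.from_euler('z',-.098).as_matrix();print("TCP stand",(R.T@(np.array(o["position"])-org)).round(4))
a=cropim(d["frame"],270,130,110,130,4);b=cropim(c["frame"],210,100,220,260,2)
cv2.imwrite(f"pics/{n}.png",np.hstack([a[:520],b[:520]]))
E
python3 chk.py k1
```

```text
t 7.05 pos [0.5341 0.1811 0.2222] F [-0.4 -0.6 -1.4] Mo [ 0.01  0.   -0.01] op 0.0343
TCP stand [-0.0346  0.0013  0.2222]
```

View pics/k1.png

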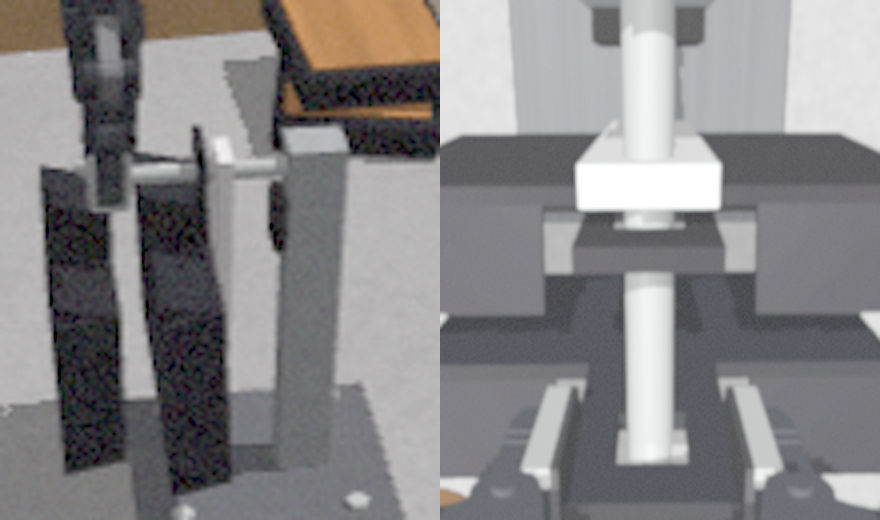

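Request:
jog_arm --moves "0.03 0.0015 0 -0.01 0;0.03 0.002 0 -0.012 0;0.03 0.001 0 -0.01 0;0.03 0 0 -0.005 0;0.03 0 0 0 0;0.03 0 0 0 0"

```text
time_s: 7.65
position: [0.5708, 0.1776, 0.218]
eef_rot: [0.038, 1.57, 3.082]
force: [0.1, -0.5, -1.6]
opening: 0.0343
```

```bash
python3 chk.py k2
```

```text
t 7.65 pos [0.5708 0.1776 0.218 ] F [ 0.1 -0.5 -1.6] Mo [-0.    0.05  0.01] op 0.0343
TCP stand [0.0023 0.0013 0.218 ]
```

View pics/k2.png

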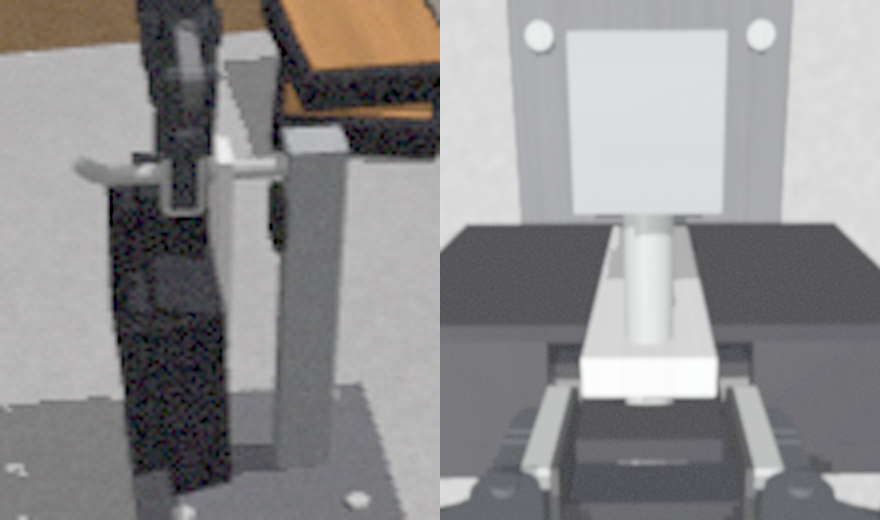

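Request:
jog_arm --moves "0.03 0.001 0 -0.004 0;0.03 0 0 -0.001 0;0.03 0 0 0 0;0.03 0 0 0 0"

```text
time_s: 8.08
position: [0.5758, 0.1771, 0.2172]
eef_rot: [-0.477, 1.571, 2.567]
force: [0.0, 0.4, -1.9]
opening: 0.0344
```

```bash
python3 chk.py k3
```

```text
t 8.08 pos [0.5758 0.1771 0.2172] F [ 0.   0.4 -1.9] Mo [-0.03  0.01 -0.03] op 0.0344
TCP stand [0.0073 0.0013 0.2172]
```

View pics/k3.png

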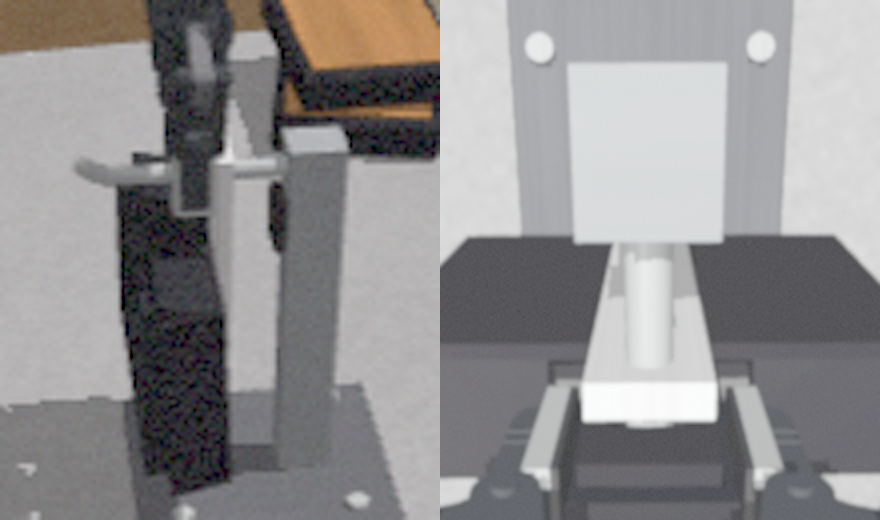

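Request:
jog_arm --moves "0.03 0.0005 0 -0.0015 0;0.03 0.0005 0 -0.0015 0;0.03 0 0 0 0;0.03 0 0 0 0"

```text
time_s: 8.52
position: [0.5789, 0.1767, 0.2161]
eef_rot: [1.414, 1.571, -1.826]
force: [-0.1, 0.7, -1.3]
opening: 0.0342
```

Request:
jog_arm --moves "0.03 0.0005 0 0 0;0.03 0.0005 0 0 0;0.03 0 0 0 0;0.03 0 0 0 0"

```text
time_s: 8.85
position: [0.5788, 0.1768, 0.2152]
eef_rot: [0.569, 1.571, -2.67]
force: [-0.2, 0.3, -2.3]
opening: 0.0341
```

```bash
python3 chk.py k4
```

```text
t 8.85 pos [0.5788 0.1768 0.2152] F [-0.2  0.3 -2.3] Mo [ 0.01  0.   -0.05] op 0.0341
TCP stand [0.0103 0.0013 0.2152]
```

View pics/k4.png

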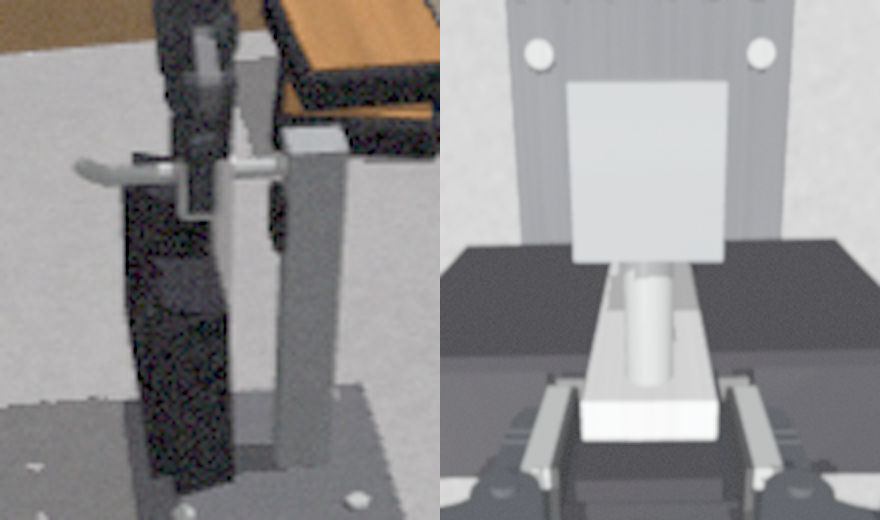

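Request:
jog_arm --moves "0.03 0.0007 0 0 0;0.03 0.0007 0 0 0;0.03 0 0 0 0;0.03 0 0 0 0"

```text
time_s: 9.28
position: [0.579, 0.1768, 0.2147]
eef_rot: [-2.722, 1.57, 0.322]
force: [-2.5, -0.2, 7.1]
opening: 0.0346
```

Request:
jog_arm --moves "0.03 0.0007 0 0 0;0.03 0.0005 0 0 0;0.03 0 0 0 0;0.03 0 0 0 0"

```text
time_s: 9.62
position: [0.5791, 0.1769, 0.2144]
eef_rot: [-2.723, 1.569, 0.321]
force: [-4.4, -1.3, 14.3]
opening: 0.0344
```

Request:
jog_arm --moves "0.03 -0.0014 0 0 0;0.03 0 0 0 0;0.03 0 0 0 0;0.045 0 0 0 0;0.05 0 0 0 0;0.05 0 0 0 0;0.05 0 0 0 0;0.05 0 0 0 0"

```text
time_s: 10.28
position: [0.5788, 0.1768, 0.2138]
eef_rot: [0.217, 1.571, -3.022]
force: [-0.2, -0.4, -0.4]
opening: 0.0499
```

```bash
python3 chk.py k5
```

```text
t 10.28 pos [0.5788 0.1768 0.2138] F [-0.2 -0.4 -0.4] Mo [-0.02 -0.05 -0.01] op 0.0499
TCP stand [0.0103 0.0013 0.2138]
```

View pics/k5.png

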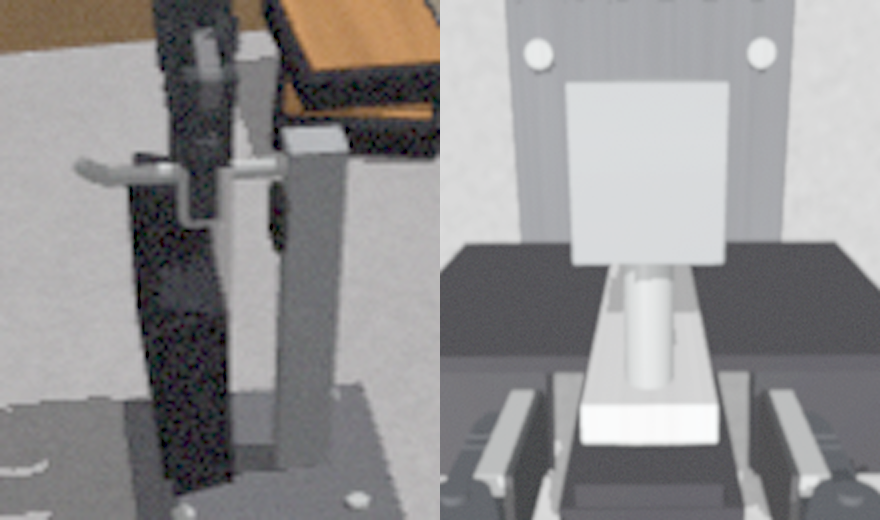

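Request:
jog_arm --moves "0.05 -0.01 0 0 0;0.05 -0.03 0 0 0;0.05 -0.03 0 0 0;0.05 -0.03 0 0 0;0.05 0 0.02 0 0;0.06 0 0.035 0 0;0.06 0 0.035 0 0;0.06 0 0.035 0 0;0.06 0 0.035 0 0;0.06 0 0.035 0 0;0.06 0 0.035 0 0;0.06 0 0.035 0 0;0.06 0 0.03 0 0.08;0.06 0 0.01 0 0.08;0.06 0 0 0 0.08;0.06 0 0 0 0;0.06 0 0 0 0"

```text
time_s: 11.8
position: [0.5485, -0.1262, 0.3146]
eef_rot: [-2.489, 1.57, 0.318]
force: [0.8, 0.9, -0.1]
opening: 0.0601
```

```bash
python3 go.py .585 -.165 .32 -.33;python3 snap.py w7; python3 - <<'E'
from plant import *
from fit import *
import pickle
s=camera("scene");d=camera("side");pickle.dump((s,d),open("c4.pkl","wb"))
cv2.imwrite("pics/c4a.png",np.hstack([cropim(s["frame"],310,160,100,120,4),cropim(d["frame"],280,140,100,120,4)]))
s,d=pickle.load(open("c1.pkl","rb"))
cv2.imwrite("pics/c4s.png",cropim(s["frame"],185,260,110,85,7))
w,o=pickle.load(open("w3.pkl","rb"));cv2.imwrite("pics/w3s.png",cropim(w["frame"],145,120,320,140,2.4))
E
```

```text
t 11.8 pos [ 0.5485 -0.1262  0.3146] q [ 0.14  0.36  0.01  1.65 -0.    1.13 -1.76] F [ 0.8  0.9 -0.1] op 0.0601
spin -0.0045 | after spin tool shift [-0.0054  0.0249 -0.0471] | now-axes shift [-0.0054  0.0246 -0.0472]
11.8 [ 0.5485 -0.1262  0.3146]
```

View pics/c4a.png

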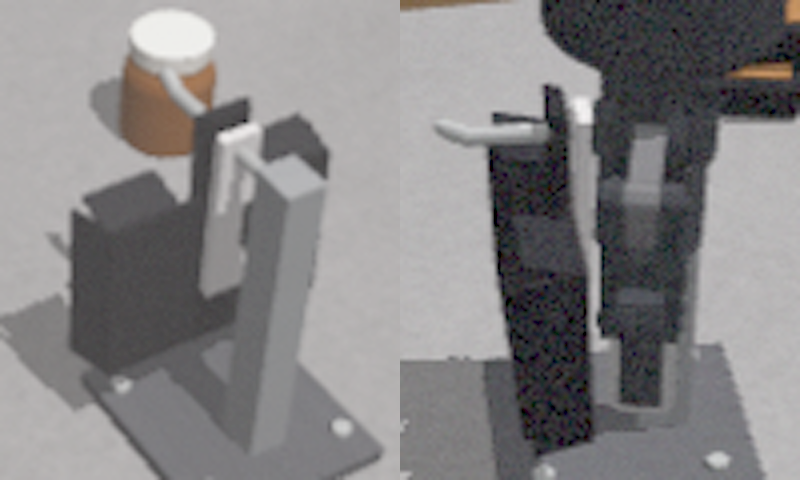

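View pics/w7.png

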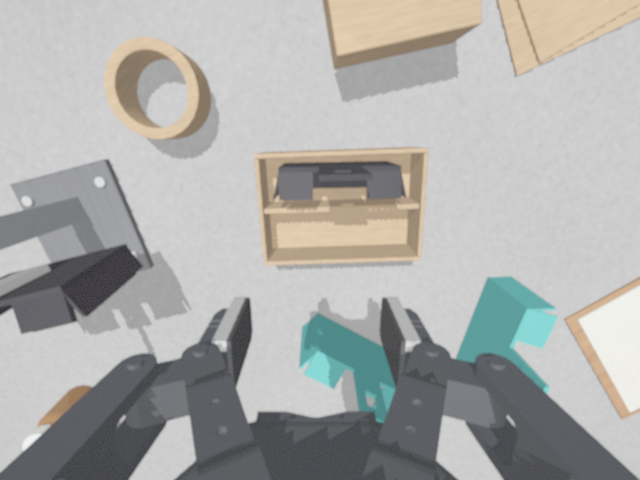

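View pics/c4s.png

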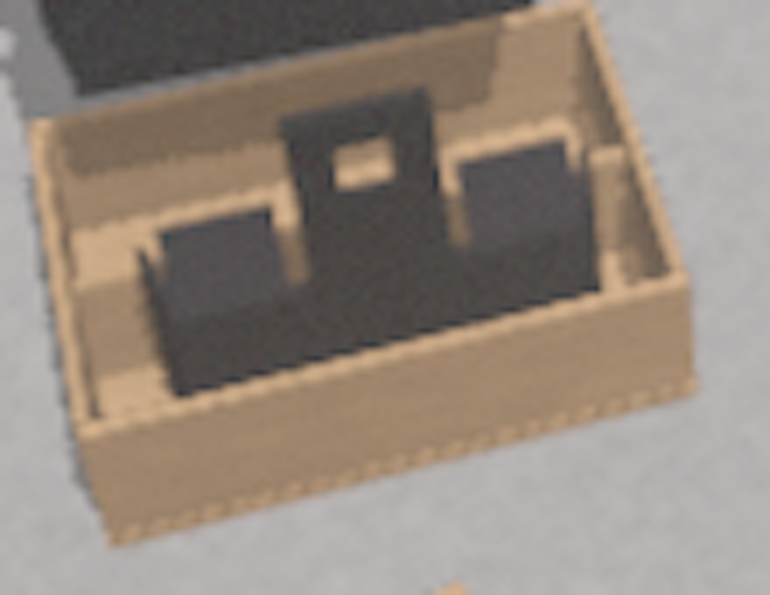

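View pics/w3s.png

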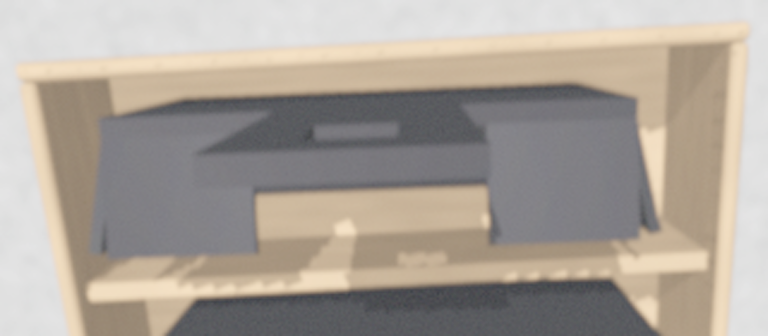

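```bash
cat > f3.py <<'E'
from fit import *
import pickle
s,d=pickle.load(open("c1.pkl","rb"));w,o=pickle.load(open("w3.pkl","rb"))
a=lambda u,v:np.array((185+u/7-.5,260+v/7-.5));b=lambda u,v:np.array((145+u/2.4-.5,120+v/2.4-.5))
S=[(s,'tabrb',a(280,120)),(s,'tablb',a(430,92)),(s,'hurb',a(332,150)),(s,'hulb',a(390,137)),(s,'hdrb',a(338,190)),(s,'hdlb',a(397,180)),(s,'gtr',a(268,210)),(s,'rtr',a(160,232)),(s,'gtl',a(460,160)),(s,'rtl',a(562,142)),
(w,'tablb',b(195,153)),(w,'tabrb',b(490,144)),(w,'tablf',b(197,187)),(w,'tabrf',b(490,183)),(w,'gtl',b(255,252)),(w,'gtr',b(493,242)),(w,'rtl',b(108,254)),(w,'rtr',b(637,236)),(w,'ptl',b(102,118)),(w,'ptr',b(635,98)),(w,'pbl',b(190,100)),(w,'pbr',b(580,85)),(w,'hdlb',b(315,125)),(w,'hdrb',b(398,123))]
q,e=fit("S",S,np.array([.585,-.165,.131,-.33,0,0]),np.array([.05,.05,.004,.2,.15,.03]))
print(q.round(4),[(k,x.round(1).tolist()) for (c,k,_),x in zip(S,e)])
pickle.dump(q,open("S.pkl","wb"))
w,o=pickle.load(open("w7.pkl","rb"))
im=cropim(w["frame"],240,130,210,150,3.6);draw(im,w,"S",q,(0,255,0),240,130,3.6);cv2.imwrite("pics/w7o.png",im)
E
python3 f3.py
```

```text
[ 0.5867 -0.1662  0.1301 -0.3231 -0.0019 -0.0044] [('tabrb', [-0.5, 2.3]), ('tablb', [-0.1, 1.6]), ('hurb', [-0.1, 1.1]), ('hulb', [-0.5, 1.2]), ('hdrb', [0.3, 2.3]), ('hdlb', [-0.4, 2.1]), ('gtr', [0.2, -0.5]), ('rtr', [-1.3, 0.0]), ('gtl', [-1.5, 1.0]), ('rtl', [0.1, -0.0]), ('tablb', [-0.8, 0.3]), ('tabrb', [-0.3, 0.1]), ('tablf', [-0.1, 0.1]), ('tabrf', [-0.3, -2.1]), ('gtl', [1.1, 0.6]), ('gtr', [-1.6, 1.9]), ('rtl', [0.8, 1.6]), ('rtr', [0.8, 2.5]), ('ptl', [-0.5, -0.7]), ('ptr', [1.4, 0.3]), ('pbl', [-1.3, -2.1]), ('pbr', [-1.6, -1.2]), ('hdlb', [0.2, 0.3]), ('hdrb', [0.4, -0.0])]
```

View pics/w7o.png

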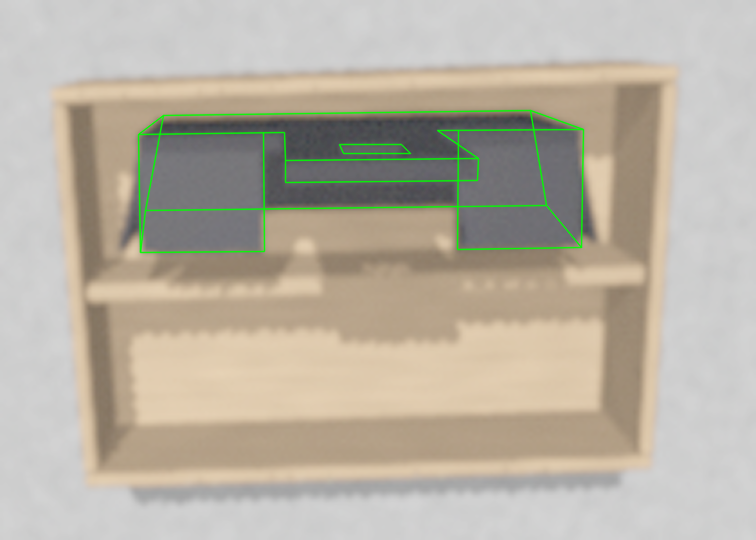

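```bash
python3 go.py .5867 -.1662 .147 -.323
```

```text
t 11.95 pos [ 0.5486 -0.1258  0.3143] q [ 0.14  0.36  0.01  1.65 -0.    1.13 -1.76] F [ 1.  -0.1 -0.7] op 0.06
spin -0.011 | after spin tool shift [ 0.1673  0.0262 -0.049 ] | now-axes shift [ 0.1673  0.0257 -0.0493]
```

Request:
jog_arm --moves "0.07 0 0.013 -0.02 -0.011;0.07 0.01 0.0132 -0.029 0;0.07 0.03 0 0 0;0.07 0.03 0 0 0;0.07 0.03 0 0 0;0.07 0.025 0 0 0;0.07 0 0 0 0;0.07 0 0 0 0;0.07 0 0 0 0"

```text
time_s: 12.7
position: [0.5871, -0.1672, 0.1905]
eef_rot: [-2.969, 1.569, -0.153]
force: [-0.7, -1.1, 0.3]
opening: 0.07
```

```bash
python3 go.py .5867 -.1662 .147 -.323; python3 snap.py w8; python3 - <<'E'
from fit import *
import pickle
q=pickle.load(open("S.pkl","rb"));w,o=pickle.load(open("w8.pkl","rb"))
im=cropim(w["frame"],180,130,290,230,2.6);draw(im,w,"S",q,(0,255,0),180,130,2.6);cv2.imwrite("pics/w8o.png",im)
E
```

```text
t 12.7 pos [ 0.5871 -0.1672  0.1905] q [ 0.2   0.54  0.01  1.7  -0.01  0.9  -1.69] F [-0.7 -1.1  0.3] op 0.07
spin -0.0024 | after spin tool shift [ 0.0435 -0.0008  0.0007] | now-axes shift [ 0.0435 -0.0008  0.0008]
12.7 [ 0.5871 -0.1672  0.1905]
```

View pics/w8o.png

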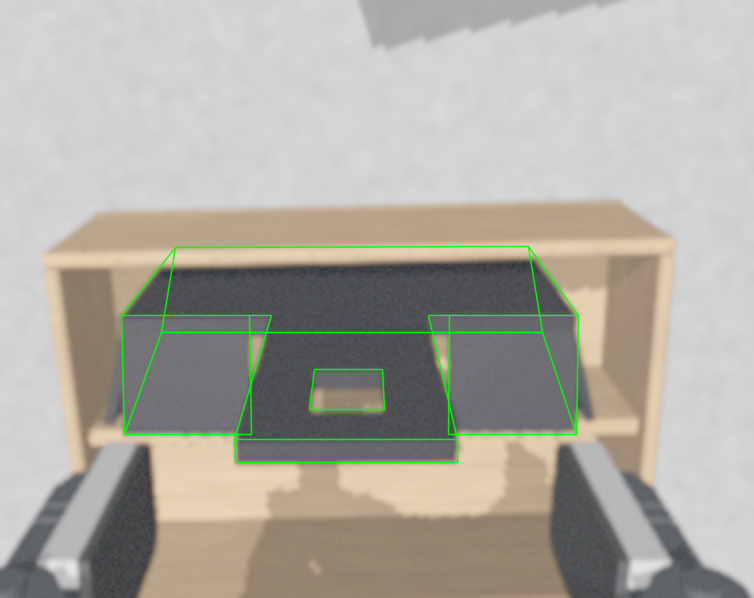

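Request:
jog_arm --moves "0.07 0.02 -0.0008 0.0007 0;0.07 0.02 0 0 0;0.07 0.0035 0 0 0;0.07 0 0 0 0;0.04 0 0 0 0;0.04 0 0 0 0;0.04 0 0 0 0;0.04 0 0 0 0;0.04 0 0 0 0;0.04 0 0 0 0" --force 80

```text
time_s: 13.58
position: [0.5869, -0.1664, 0.1473]
eef_rot: [-2.993, 1.568, -0.178]
force: [0.8, 1.7, 7.1]
opening: 0.0423
```

Request:
jog_arm --moves "0.04 -0.01 0 0 0;0.04 -0.02 0 0 0;0.04 -0.03 0 0 0;0.04 -0.03 0 0 0;0.04 -0.015 0 0 0;0.04 0 0 0 0;0.04 0 0 0 0"

```text
time_s: 14.17
position: [0.5859, -0.1665, 0.2519]
eef_rot: [-3.021, 1.569, -0.206]
force: [-0.6, -0.7, -2.4]
opening: 0.0423
```

```bash
python3 go.py .470 .1888 .26 -.098; python3 snap.py w9
```

```text
t 14.1667 pos [ 0.5859 -0.1665  0.2519] q [ 0.19  0.48  0.01  1.63 -0.01  1.03 -1.69] F [-0.6 -0.7 -2.4] op 0.0423
spin -0.2285 | after spin tool shift [-0.0081 -0.3422  0.1501] | now-axes shift [-0.0085 -0.2993  0.2238]
14.1667 [ 0.5859 -0.1665  0.2519]
```

View pics/w9.png

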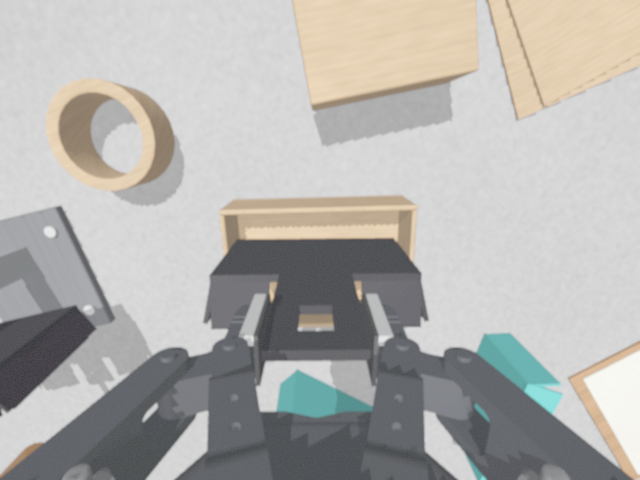

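Request:
jog_arm --moves "0.04 -0.02 0 0 -0.0762;0.04 -0.02 0 0.01 -0.0762;0.04 -0.02 0 0.02 -0.0762;0.04 0 0 0.03 0;0.04 0 0 0.03 0;0.04 0 -0.01 0.03 0;0.04 0 -0.025 0.02 0;0.04 0 -0.035 0.01 0;0.04 0 -0.035 0 0;0.04 0 -0.035 0 0;0.04 0 -0.035 0 0;0.04 0 -0.035 0 0;0.04 0 -0.035 0 0;0.04 0 -0.035 0 0;0.04 0 -0.035 0 0;0.04 0 -0.02 0 0;0.04 0 -0.007 0 0;0.04 0 0 0 0;0.04 0 0 0 0"

```text
time_s: 15.8
position: [0.47, 0.1906, 0.3095]
eef_rot: [0.77, 1.568, -2.469]
force: [-0.3, -1.0, -2.2]
opening: 0.0422
```

```bash
python3 go.py .470 .1863 .229 -.098
```

```text
t 15.8 pos [0.47   0.1906 0.3095] q [-0.3   0.28 -0.24  1.78  0.08  1.09 -2.23] F [-0.3 -1.  -2.2] op 0.0422
spin 0.0001 | after spin tool shift [ 0.0805  0.0043 -0.0005] | now-axes shift [ 0.0805  0.0042 -0.0006]
```

Request:
jog_arm --moves "0.04 0.015 0.003 0 0;0.04 0.025 0 0 0;0.04 0.025 0 0 0;0.04 0.014 0 0 0;0.04 0 0 0 0;0.04 0 0 0 0;0.04 0 0 0 0"

```text
time_s: 16.38
position: [0.4706, 0.1879, 0.2324]
eef_rot: [-2.89, 1.57, 0.152]
force: [0.2, 0.5, -2.3]
opening: 0.0421
```

```bash
python3 go.py .470 .1863 .229 -.098; python3 snap.py w10; python3 - <<'E'
from fit import *
import pickle
w,o=pickle.load(open("w10.pkl","rb"))
cv2.imwrite("pics/w10a.png",cropim(w["frame"],190,120,260,240,2.5))
E
```

```text
t 16.3833 pos [0.4706 0.1879 0.2324] q [-0.3   0.36 -0.24  1.9   0.11  0.89 -2.26] F [ 0.2  0.5 -2.3] op 0.0421
spin -0.0012 | after spin tool shift [0.0034 0.0017 0.0005] | now-axes shift [0.0034 0.0017 0.0005]
16.3833 [0.4706 0.1879 0.2324]
```

View pics/w10a.png

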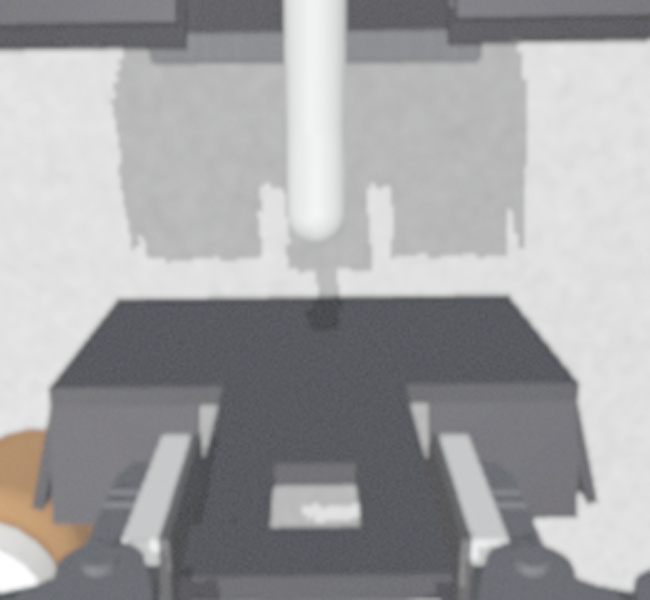

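```bash
python3 - <<'E'
from fit import *
import pickle
w,o=pickle.load(open("w10.pkl","rb"))
M=Ro.from_euler('xyz',o["eef_rot"]).as_matrix();p=np.array(o["position"])
wa=lambda u,v:np.array((190+u/2.5-.5,120+v/2.5-.5))
for n,px,z in(("tip",(316,217),.211),("bar",(316,60),.205),("hole up",(316,527),p[2]-.016+.011),("hole low",(315,463),p[2]-.016-.011)): print(n,(M.T@(atz(w,wa(*px),z)-p)).round(4))
E
```

```text
tip [ 0.0215  0.0011 -0.0522]
bar [ 0.0275  0.0011 -0.0776]
hole up [ 0.005   0.0011 -0.0021]
hole low [ 0.027   0.0009 -0.0024]
```

Request:
jog_arm --moves "0.04 0.003 0 -0.014 0;0.04 0 0 -0.014 0;0.04 0.0015 0 -0.013 0;0.04 0.0015 0 -0.012 0;0.04 0.0035 0 -0.01 0;0.04 0 0 0 0;0.04 0 0 0 0"

```text
time_s: 17.02
position: [0.5327, 0.1824, 0.2218]
eef_rot: [0.232, 1.57, -3.008]
force: [-0.6, -0.1, -1.4]
opening: 0.0425
```

```bash
python3 chk.py k6
```

```text
t 17.02 pos [0.5327 0.1824 0.2218] F [-0.6 -0.1 -1.4] Mo [ 0.    0.04 -0.  ] op 0.0425
TCP stand [-0.0361  0.0023  0.2218]
```

View pics/k6.png

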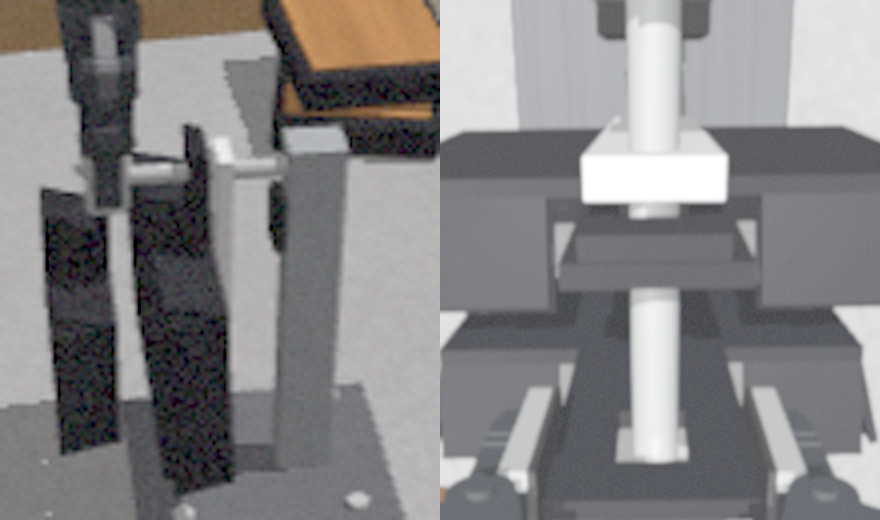

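Request:
jog_arm --moves "0.04 0.0015 0.001 -0.01 0;0.04 0.002 0 -0.012 0;0.04 0.001 0 -0.01 0;0.04 0.0005 0 -0.004 0;0.04 0 0 0 0;0.04 0 0 0 0"

```text
time_s: 17.62
position: [0.5683, 0.178, 0.2168]
eef_rot: [0.122, 1.57, -3.117]
force: [-0.6, 0.1, -1.4]
opening: 0.0418
```

```bash
python3 chk.py k7
```

```text
t 17.62 pos [0.5683 0.178  0.2168] F [-0.6  0.1 -1.4] Mo [-0.03  0.01  0.  ] op 0.0418
TCP stand [-2.000e-04  1.500e-03  2.168e-01]
```

View pics/k7.png

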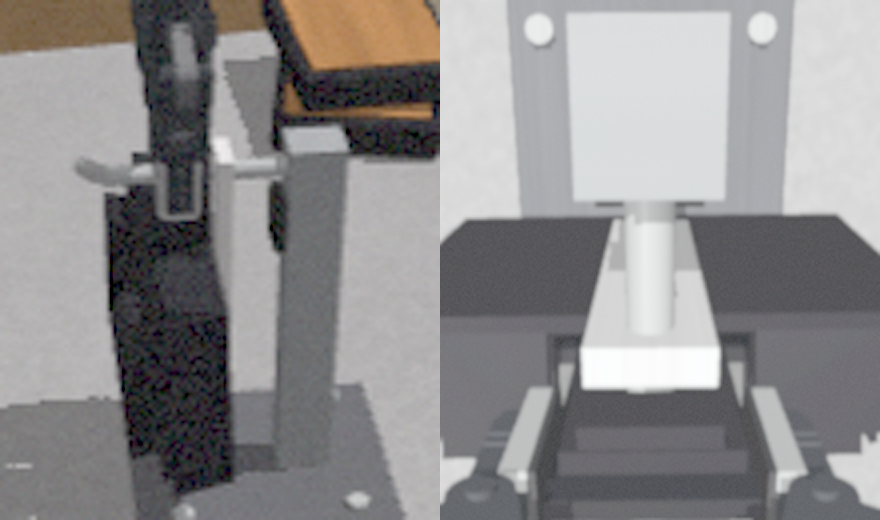

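Request:
jog_arm --moves "0.04 0.0005 0 -0.002 0;0.04 0.0005 0 -0.002 0;0.04 0 0 0 0;0.04 0 0 0 0"

```text
time_s: 18.05
position: [0.5725, 0.1776, 0.216]
eef_rot: [-1.114, 1.571, 1.93]
force: [0.7, 0.8, -1.3]
opening: 0.0421
```

Request:
jog_arm --moves "0.04 0.0005 0 -0.001 0;0.04 0.0005 0 0 0;0.04 0 0 0 0;0.04 0 0 0 0"

```text
time_s: 18.38
position: [0.5735, 0.1776, 0.2151]
eef_rot: [-2.578, 1.571, 0.466]
force: [-0.2, 0.4, -0.4]
opening: 0.0423
```

```bash
python3 chk.py k8
```

```text
t 18.38 pos [0.5735 0.1776 0.2151] F [-0.2  0.4 -0.4] Mo [ 0.02  0.05 -0.04] op 0.0423
TCP stand [0.005  0.0016 0.2151]
```

View pics/k8.png

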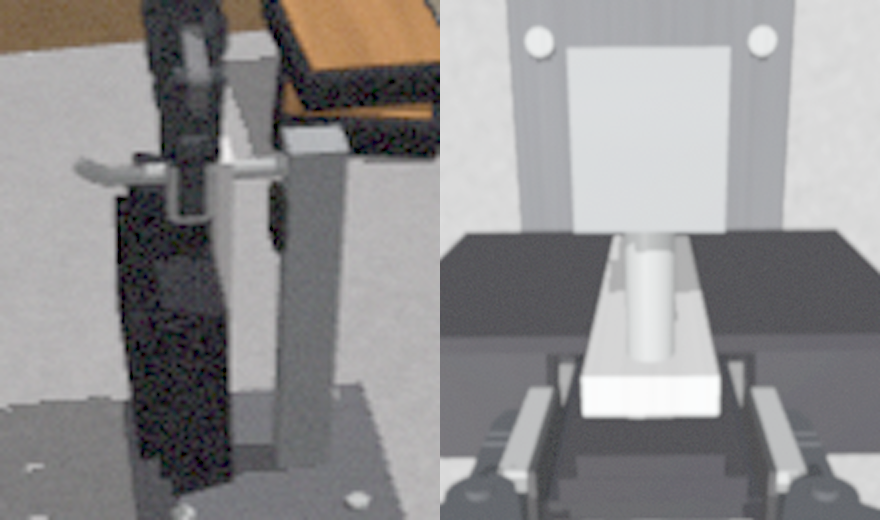

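Request:
jog_arm --moves "0.04 0.0007 0 0 0;0.04 0 0 0 0;0.04 0 0 0 0"

```text
time_s: 18.73
position: [0.5736, 0.1776, 0.2149]
eef_rot: [-2.782, 1.57, 0.262]
force: [-2.5, -0.3, 5.3]
opening: 0.042
```

Resting on the bar. Ease up slightly, release and rise.

Request:
jog_arm --moves "0.04 -0.0007 0 0 0;0.04 0 0 0 0;0.05 0 0 0 0;0.056 0 0 0 0;0.056 0 0 0 0;0.056 0 0 0 0;0.056 -0.01 0 0 0;0.056 -0.03 0 0 0;0.056 -0.03 0 0 0;0.056 -0.03 0.01 0 0;0.05 0 0.03 0 0;0.05 0 0.03 0 0;0.05 0 0.03 0.02 0;0.05 0 0.03 0.03 0;0.05 0 0 0.02 0;0.05 0 0 0 0;0.05 0 0 0 0"

```text
time_s: 20.15
position: [0.4914, 0.0554, 0.3163]
eef_rot: [-2.913, 1.569, 0.131]
force: [0.6, -0.4, -0.0]
opening: 0.0498
```

```bash
python3 chk.py k9; python3 - <<'E'
from plant import *
from fit import *
import pickle
o=get_obs();s=camera("scene");d=camera("side");pickle.dump((s,d),open("c5.pkl","wb"))
cv2.imwrite("pics/c5.png",np.hstack([cropim(s["frame"],310,160,100,130,4),cropim(d["frame"],280,140,100,130,4)]))
E
python3 snap.py w11
```

```text
t 20.15 pos [0.4914 0.0554 0.3163] F [ 0.6 -0.4 -0. ] Mo [-0.01 -0.03 -0.  ] op 0.0498
TCP stand [-0.0648 -0.1281  0.3163]
20.35 [0.4926 0.056  0.3151]
```

View pics/c5.png

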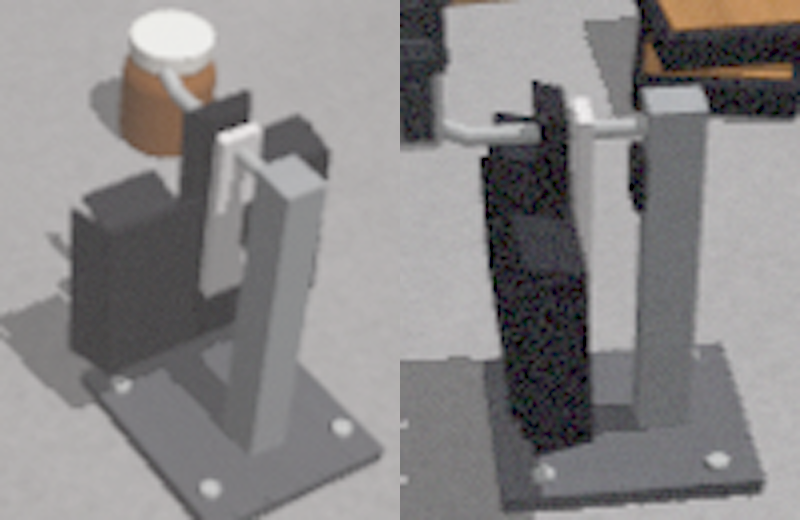

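View pics/w11.png

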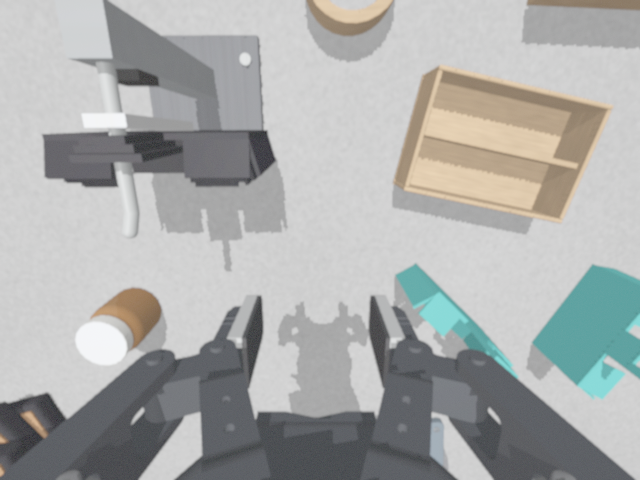

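```bash
python3 go.py .5337 .1809 .30 -.098
```

```text
t 20.4 pos [0.4924 0.056  0.3149] q [-0.05  0.26 -0.21  1.8   0.06  1.09 -1.94] F [-0.6 -0.4 -0.4] op 0.05
spin 0.001 | after spin tool shift [ 0.0149 -0.1283 -0.0289] | now-axes shift [ 0.0149 -0.1283 -0.029 ]
```

Request:
jog_arm --moves "0.025 0 -0.02 -0.014 0;0.025 0 -0.03 -0.015 0;0.025 0 -0.03 0 0;0.025 0.005 -0.03 0 0;0.025 0.01 -0.0183 0 0;0.025 0.02 0 0 0;0.025 0 0 0 0;0.025 0 0 0 0"

```text
time_s: 21.07
position: [0.5329, 0.1801, 0.2791]
eef_rot: [0.538, 1.568, -2.701]
force: [-0.2, -0.1, 0.7]
opening: 0.0249
```

```bash
python3 chk.py k10;python3 go.py .5337 .1809 .192 -.098
```

```text
t 21.07 pos [0.5329 0.1801 0.2791] F [-0.2 -0.1  0.7] Mo [-0.05 -0.08 -0.04] op 0.0249
TCP stand [-3.570e-02  2.000e-04  2.791e-01]
t 21.1667 pos [0.5336 0.1798 0.2807] q [-0.24  0.39 -0.24  1.7   0.1   1.06 -2.19] F [0.1 0.2 0.6] op 0.0248
spin -0.0008 | after spin tool shift [ 0.0887 -0.0011  0.0001] | now-axes shift [ 0.0887 -0.0012  0.0001]
```

View pics/k10.png

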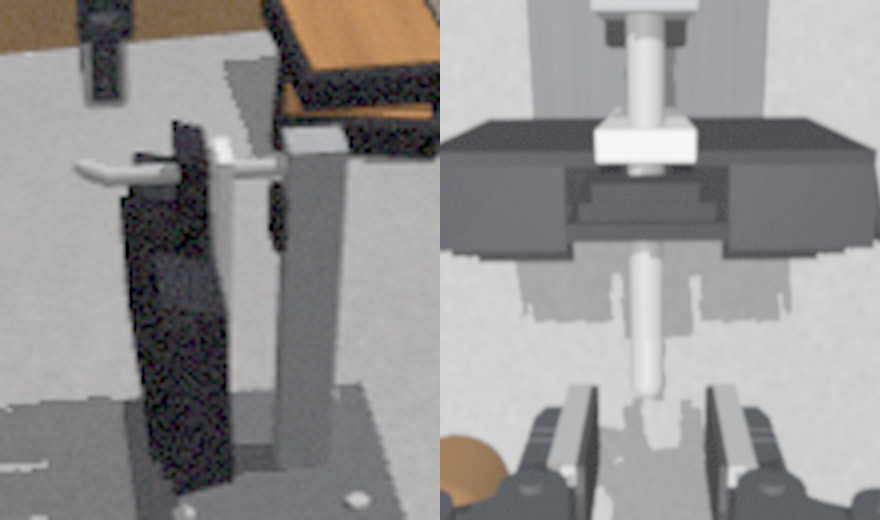

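Request:
jog_arm --moves "0.025 0.02 -0.0006 0 0;0.025 0.02 0 0 0;0.025 0.02 0 0 0;0.025 0.018 0 0 0;0.025 0.01 0 0 0;0.025 0 0 0 0;0.025 0 0 0 0"

```text
time_s: 21.75
position: [0.5336, 0.1807, 0.1927]
eef_rot: [-2.883, 1.57, 0.16]
force: [0.6, 0.4, -0.1]
opening: 0.0248
```

```bash
python3 chk.py k11
```

```text
t 21.75 pos [0.5336 0.1807 0.1927] F [ 0.6  0.4 -0.1] Mo [-0.06 -0.01  0.04] op 0.0248
TCP stand [-0.035   0.0007  0.1927]
```

View pics/k11.png

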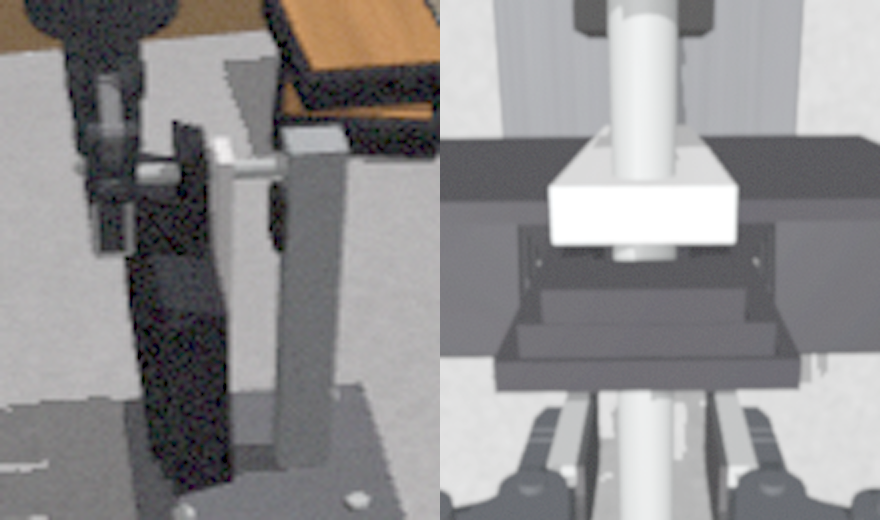

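Request:
jog_arm --moves "0.025 0 0 -0.01 0;0.025 0 0 -0.01 0;0.025 0 0 -0.004 0;0.025 0 0 -0.002 0;0.025 0 0 -0.002 0;0.025 0 0 -0.002 0;0.025 0 0 0 0"

```text
time_s: 22.43
position: [0.5624, 0.1781, 0.1917]
eef_rot: [0.252, 1.569, -2.987]
force: [-3.1, 0.3, 0.0]
opening: 0.0248
```

Request:
jog_arm --moves "0.025 0 0 -0.0015 0;0.025 0 0 -0.0015 0;0.025 0 0 -0.0015 0;0.025 0 0 -0.0015 0;0.025 0 0 0 0"

```text
time_s: 22.85
position: [0.568, 0.1775, 0.1917]
eef_rot: [0.284, 1.569, -2.955]
force: [-6.3, -0.4, 1.1]
opening: 0.0249
```

```bash
python3 chk.py k12
```

```text
t 22.85 pos [0.568  0.1775 0.1917] F [-6.3 -0.4  1.1] Mo [-0.01  0.99  0.03] op 0.0249
TCP stand [-0.0005  0.001   0.1917]
```

View pics/k12.png

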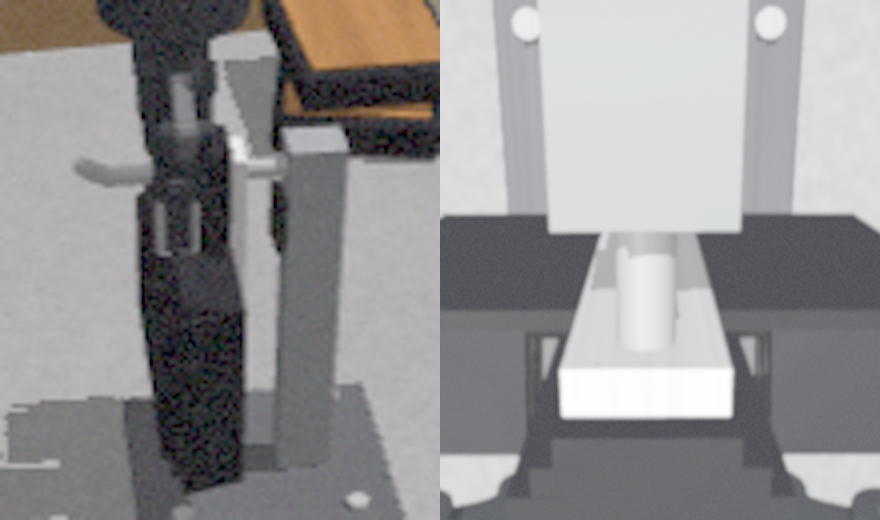

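Request:
jog_arm --moves "0.025 0 0 -0.0015 0;0.025 0 0 -0.0015 0;0.025 0 0 -0.0015 0;0.025 0 0 -0.0015 0;0.025 0 0 -0.0015 0;0.025 0 0 -0.0015 0;0.025 0 0 -0.0015 0;0.025 0 0 -0.0015 0;0.025 0 0 -0.001 0;0.025 0 0 -0.001 0;0.025 0 0 0 0"

```text
time_s: 23.87
position: [0.5818, 0.1762, 0.1917]
eef_rot: [0.255, 1.569, -2.984]
force: [-5.9, 0.8, 1.2]
opening: 0.0251
```

Request:
jog_arm --moves "0.025 0 0 -0.001 0;0.025 0 0 -0.001 0;0.025 0 0 0 0"

```text
time_s: 24.12
position: [0.5837, 0.176, 0.1917]
eef_rot: [0.263, 1.569, -2.975]
force: [-5.7, 0.6, 1.4]
opening: 0.0251
```

Request:
jog_arm --moves "0.025 0 0 -0.001 0;0.025 0 0 -0.001 0;0.025 0 0 0 0"

```text
time_s: 24.37
position: [0.5849, 0.1759, 0.1916]
eef_rot: [0.241, 1.567, -2.998]
force: [-10.1, 0.1, 3.0]
opening: 0.025
```

Request:
jog_arm --moves "0.025 0 0 -0.001 0;0.025 0 0 -0.0005 0;0.025 0 0 0 0"

```text
time_s: 24.62
position: [0.5854, 0.176, 0.1914]
eef_rot: [0.23, 1.565, -3.008]
force: [-14.2, -0.0, 4.0]
opening: 0.025
```

```bash
python3 chk.py k13
```

```text
t 24.62 pos [0.5854 0.176  0.1914] F [-14.2  -0.    4. ] Mo [0.12 2.29 0.1 ] op 0.025
TCP stand [0.017  0.0011 0.1914]
```

View pics/k13.png

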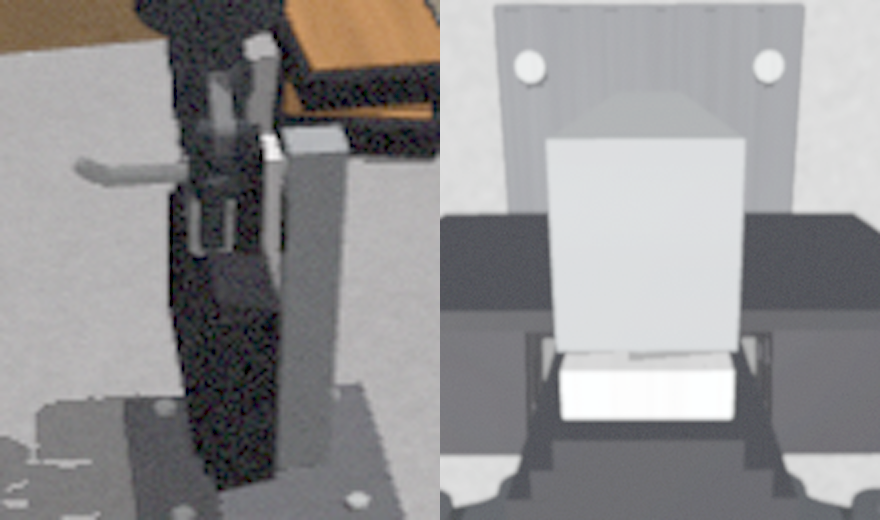

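Request:
jog_arm --moves "0.025 0 0 -0.0006 0;0.025 0 0 -0.0003 0;0.025 0 0 0 0;0.025 0 0 0 0"

```text
time_s: 25.05
position: [0.5858, 0.176, 0.1915]
eef_rot: [0.221, 1.564, -3.016]
force: [-16.0, -0.0, 5.7]
opening: 0.0253
```

Request:
jog_arm --moves "0.025 0 0 0 0;0.025 0 0 0.002 0;0.025 0 0 0.003 0;0.025 0 0 0.005 0;0.025 0 0 0.01 0;0.025 0 0 0.015 0;0.025 0 0 0.015 0;0.025 0 0 0 0;0.025 0 0 0 0"

```text
time_s: 25.8
position: [0.5393, 0.1805, 0.1925]
eef_rot: [-2.865, 1.57, 0.18]
force: [-0.0, 0.1, -0.3]
opening: 0.0248
```

```bash
python3 chk.py k14; python3 snap.py w14
```

```text
t 25.8 pos [0.5393 0.1805 0.1925] F [-0.   0.1 -0.3] Mo [-0.   -0.01  0.02] op 0.0248
TCP stand [-0.0294  0.0011  0.1925]
25.9 [0.5403 0.1802 0.1923]
```

View pics/k14.png

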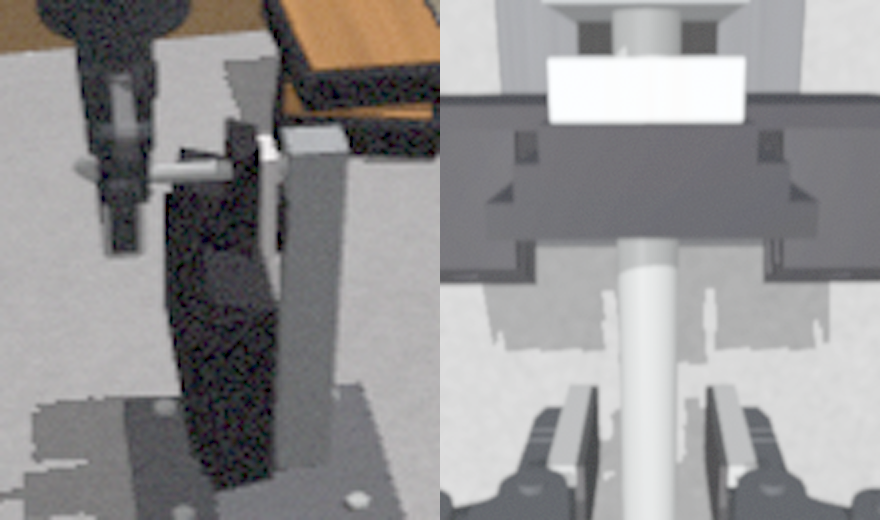

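Request:
jog_arm --moves "0.025 -0.02 0 0 0;0.025 -0.03 0 0 0;0.025 -0.03 0 0 0;0.025 -0.02 0 0.02 0;0.025 0 0 0.03 0;0.025 0 0 0 0;0.025 0 0 0 0"

```text
time_s: 26.53
position: [0.4894, 0.1854, 0.2926]
eef_rot: [-2.802, 1.57, 0.242]
force: [0.5, -0.5, 0.4]
opening: 0.0248
```

```bash
python3 snap.py w15; python3 - <<'E'
from plant import *
from fit import *
import pickle
s=camera("scene");d=camera("side");pickle.dump((s,d),open("c6.pkl","wb"))
cv2.imwrite("pics/c6.png",np.hstack([cropim(s["frame"],320,170,75,110,5),cropim(d["frame"],290,150,80,110,5)]))
w,o=pickle.load(open("w15.pkl","rb"));cv2.imwrite("pics/w15a.png",cropim(w["frame"],200,20,240,200,3))
E
```

```text
26.5333 [0.4894 0.1854 0.2926]
```

View pics/c6.png

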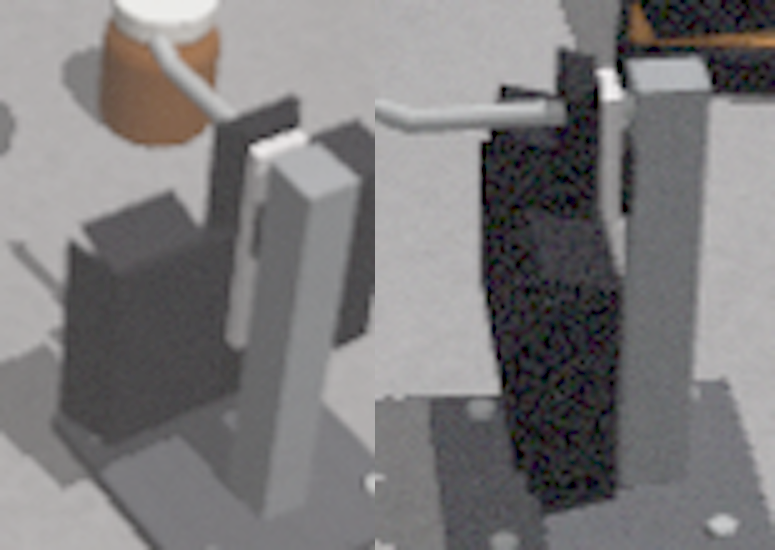

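View pics/w15a.png

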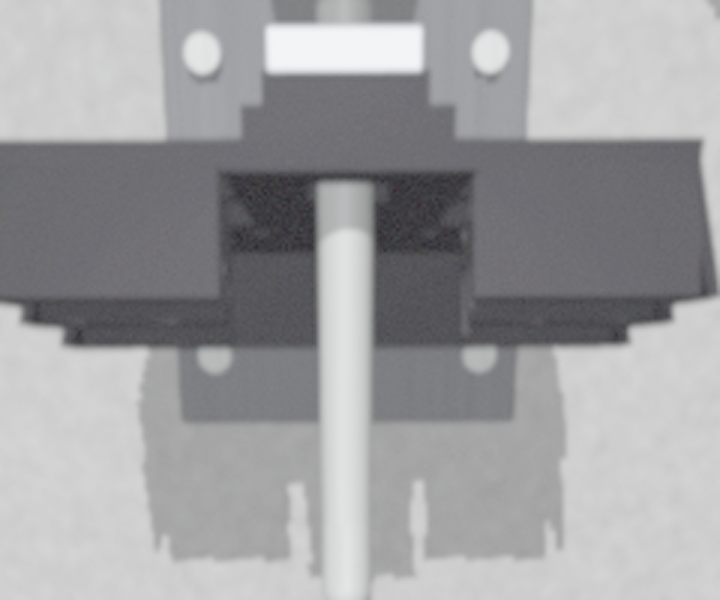

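```bash
python3 - <<'E'
from fit import *
import pickle
w,o=pickle.load(open("w15.pkl","rb"));s,d=pickle.load(open("c6.pkl","rb"))
wa=lambda u,v:np.array((200+u/3-.5,20+v/3-.5));b=lambda u,v:np.array((290+(u-375)/5-.5,150+v/5-.5));a=lambda u,v:np.array((320+u/5-.5,170+v/5-.5))
org=np.array([.5684,.1765,0]);R=Ro.from_euler('z',-.098).as_matrix()
for n,px,z in(("plate front top",(345,73),.217),("L/M top edge",(345,105),.224),("M/S",(345,139),.224),("S front",(345,172),.224)): print(n,(R.T@(atz(w,wa(*px),z)-org)).round(4))
ob=[(w,'ptr',wa(702,142)),(w,'gtl',wa(218,297)),(w,'gtr',wa(472,297)),(d,'ptr',b(617,280)),(d,'pbr',b(613,500)),(d,'rbr',b(545,510)),(s,'ptr',a(115,275)),(s,'pbr',a(105,443)),(s,'rtr',a(85,225)),(s,'gtr',a(170,192))]
q,e=fit("L",ob,np.array([.61,.172,.199,-.098,0,0]),np.array([.05,.01,.001,.05,.1,.02]))
print(q.round(4),(R.T@(q[:3]-org)).round(4),[(k,x.round(1).tolist()) for (c,k,_),x in zip(ob,e)])
s0,d0=pickle.load(open("c0.pkl","rb"))
for n,i0,i1,(x,y,ww,hh) in(("tape",s0,s,(310,290,60,60)),("jar",s0,s,(335,155,30,45)),("smallc",s0,s,(175,340,100,95))):
    A=i0["frame"][y:y+hh,x:x+ww].astype(int);B=i1["frame"][y:y+hh,x:x+ww].astype(int);print(n,"mean diff",np.abs(A-B).mean().round(1))
E
```

```text
plate front top [0.0463 0.0009 0.217 ]
L/M top edge [0.0399 0.0008 0.224 ]
M/S [0.0349 0.0008 0.224 ]
S front [0.0299 0.0008 0.224 ]
[ 0.6115  0.1733  0.1995 -0.103   0.0268  0.0056] [0.0433 0.001  0.1995] [('ptr', [0.4, -0.2]), ('gtl', [-0.8, -0.0]), ('gtr', [-0.2, 0.6]), ('ptr', [3.0, 2.0]), ('pbr', [0.6, 0.4]), ('rbr', [-0.7, 1.4]), ('ptr', [0.6, 0.9]), ('pbr', [-0.4, 0.4]), ('rtr', [-1.0, -0.4]), ('gtr', [0.5, -0.8])]
tape mean diff 1.4
jar mean diff 4.0
smallc mean diff 1.4
```

```bash
python3 - <<'E'
from plant import *
print(get_obs()["force"]);print(sign_off())
E
```

```text
[-0.21739508 -0.50655044 -0.72570887]
the job is handed in; nothing more can be done
None
```

I hung the middle black tray and then the smallest on the hook, nested in the largest. Then I pressed the nest back with the fingers either side of the bar, let go and backed off. The job was handed in at about 27 s; `sign_off()` gives no verdict.

**Pressing:** the plate slid at about 6 N. Once it met the buffer I pushed to about 16 N along the hook, roughly 17 N in all, at the wrist. The highest wrist force I saw was about 17 N, against the 25 N limit. Contact force on the stand is not measured directly, so I judged it from the wrist force.

**Final check from the pictures:**

| Item | Measured position or angle |
|---|---|
| Plate front face | x ≈ 45–46 mm (home is 45) |
| Largest, middle and smallest hole | x ≈ 42.5, 37.5 and 32.5 mm |
| Holes off the bar sideways | about 1 mm |
| Largest tray's hole height | z ≈ 199 mm |
| Largest tray's tilt | about 0.03 rad |
| Largest tray's yaw error | under 0.01 rad |

- **Nesting:** the tabs lie back to back with no gaps. I fitted the full pose only for the largest tray; the tilt of the other two is inferred from the nesting.
- **Bystanders:** the tape roll and small carton look unchanged (mean pixel difference 1.4). The jar's crop differs slightly more (4.0), probably because the hook and trays overlap that patch. It still looks to be in its place.
- **Calibration disagreement:** the first stand estimate from the fixed cameras was about 4 mm off the wrist view, so I aligned by the wrist camera. Both trays went on the hook without noticeable side force.

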